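Set the panel against the spacer in the gluing jig

TASK

A panel lies skewed in the gluing jig with the wooden fence. Pick up the L-shaped wooden spacer by its upright handle and slide its strip along the fence, under the fence's lip, into the gap between fence and panel - entering only from an end where the gap is wide enough, so that the panel is not shoved - until the handle is right at the end of the lip, then let go of it. Then push the panel with the fingers towards the fence until it is flush along the spacer and the spacer flush against the fence, and finish while still holding the panel firmly pressed there; leave everything else on the table alone.

Things in the scene. Friction and masses are not known exactly. Their poses are not given: they have to be found in the camera images.
- jig: Fixed gluing jig: grey plastic base board 190 (x) x 240 (y) x 12 mm. Origin: centre of its underside, on the table; z up. A wooden fence stands on the base's +x half, across the base's middle, and leaves the base bare for 55 mm beyond each of the fence's two ends.
- fence_mid (a point): Middle of the fence's foot, on its face and the base's top: 55 mm along +x from the jig's origin, 12 mm up; axes as the jig. The face looks to -x (robot's side). Fence: 130 mm long (y -65 to 65), 30 mm thick, 24 mm high. A lip on it, same length, 8 mm thick, overhangs the face by 12 mm; its underside is 24 mm above the base.
- panel_mid (a point): Centre of the loose wooden panel, 48 (its x) x 130 (its y) x 18 mm, 100 g, flat on the jig's base between fence and robot. Its +x edge faces the fence; it is skewed by up to 0.3 rad either way, so the gap to the fence face, about 26 mm at mid-length, is wider at one end. It slides easily, but jams skewed if borne down on or pushed far from the strip's middle.
- spacer_handle (a point): Centre (30 mm above the underside) of the upright handle of the loose L-shaped wooden spacer, 60 g. Handle 26 (its x) x 15 (y) x 60 mm tall. From it a strip 15 mm thick (y), 18 mm tall, level with the underside, runs along +x to 100 mm from the handle's centre. The handle does not fit under the lip: home, it stands outside either end of it.
- spacer_tip (a point): End of the spacer's strip, 100 mm along the spacer's +x from the handle's centre, 9 mm above its underside.
- glue_jar: White jar 52 mm across, 65 mm tall, on the table; origin under its centre. Bystander; it and the spacer may stand on either side of the jig.
- brick_a: Wooden brick 40 x 25 x 14 mm, on the jig's base at its -x, -y corner; origin under its centre. Bystander.
- brick_b: Wooden brick 30 x 30 x 14 mm, on the jig's base at its -x, +y corner; origin under its centre. Bystander.
- brick_c: Wooden brick 30 x 30 x 14 mm, beyond the jig; origin under its centre. Bystander.
- sanding_block: Cork sanding block 90 x 55 x 28 mm; origin under its centre. Bystander.
There are look-alikes about, which are no part of the job. Leave any green look-alike of the part that bears panel_mid alone.

How it is judged:
On the way:
1. the spacer's strip is in the gap, under the lip, its handle at the end of the lip, resting on the base and let go (((y of spacer_handle in the frame of jig between 0.07 and 0.093 m and y of spacer_tip in the frame of jig below 0.025 m) or (y of spacer_handle in the frame of jig between -0.093 and -0.07 m and y of spacer_tip in the frame of jig above -0.025 m)) and x of spacer_handle in the frame of jig between 0.022 and 0.052 m and z of spacer_handle in the frame of jig between 0.038 and 0.048 m and contact force between the fingers and spacer below 0.3 N), for 0.2 s.
At the end, for the whole second after the job is handed in: Spacer flat along the fence (3.5 mm, 0.05 rad), handle within 17 mm of the lip's end, not touched; panel flat, still, flush along it (3.5 mm, 0.04 rad), within 30 mm of the jig's middle; fingers press it: over 2 N on the panel, over 1.5 N between panel and spacer (((y of spacer_handle in the frame of jig between 0.07 and 0.095 m and y of spacer_tip in the frame of jig below 0.025 m) or (y of spacer_handle in the frame of jig between -0.095 and -0.07 m and y of spacer_tip in the frame of jig above -0.025 m)) and x of spacer_handle in the frame of jig between 0.022 and 0.052 m and z of spacer_handle in the frame of jig between 0.038 and 0.048 m and x of spacer_handle in the frame of jig between 0.044 and 0.0505 m and angle between the y axis of spacer_tip and the x axis of jig, either way round below 0.05 rad and x of panel_mid in the frame of jig between 0.0125 and 0.0195 m and y of panel_mid in the frame of jig between -0.03 and 0.03 m and z of panel_mid in the frame of jig between 0.018 and 0.024 m and angle between the x axis of panel_mid and the x axis of jig, either way round below 0.04 rad and contact force between the fingers and panel above 2 N and contact force between panel and spacer above 1.5 N and contact force between the fingers and spacer below 0.3 N and linear speed of panel below 0.01 m/s); the arm keeps its last pose, push and grip.
It fails at once if the panel is shoved (over 12 mm) before the spacer is in the gap (distance of panel_mid from where it was at the start of the episode above 0.012 m and not ((y of spacer_handle in the frame of jig between 0.07 and 0.105 m and y of spacer_tip in the frame of jig below 0.025 m) or (y of spacer_handle in the frame of jig between -0.105 and -0.07 m and y of spacer_tip in the frame of jig above -0.025 m))).
It fails at once if a bystander is moved by more than 30 mm (distance of any of glue_jar, brick_a, brick_b, brick_c, sanding_block from where it was at the start of the episode above 0.03 m).
It also fails if it takes over 64 s, if anything falls off the work surface, if the arm or the gripper's body presses on something with over 40 N, if the wrist force passes 120 N, or if a joint passes its speed limit or range.

ROBOT

A 7-joint arm with a two-finger parallel gripper is mounted at the origin on the work surface. World frame = base frame: x ahead of the robot, y to its left, z up, the work surface at z = 0. Lengths are in m, angles in rad, forces in N, time in s.
With the tool pointing down it reaches from about 0.425 to 0.925 m from the base axis. Payload 6.8 kg.
Tool frame: the origin (TCP) lies at the very end of the fingers, on their centre line; the grasp point (between the pads) lies 19 mm behind it (manip.grasp_offset is the distance from the TCP to the grasp point, in m); z points along the fingers, y is the direction in which the jaws open and shut (so a half turn about z gives the same grasp; the last joint's range is limited). The gripper opens to 88 mm and grips with 3 to 60 N. Pads are 20 mm wide; open, the fingers measure 115 mm over their backs; the gripper's body (75 mm by 178 mm) begins 61 mm behind the grasp point.
Start: joints at [1.206, 0.477, 0.022, 1.555, -0.011, 1.109, -0.083], TCP at [0.171, -0.653, 0.223] pointing down, gripper open.
Joint ranges: [-2.96, 2.96], [-0.34, 2.1], [-1.41, 1.46], [0.24, 2.44], [-1.37, 4.51], [0.17, 1.92], [-2.96, 2.96]. Speed limits (rad/s): [2.39, 2.39, 3.14, 3.14, 3.14, 3.14, 3.14].

INTERFACE

Orientations are given as a 3x3 rotation matrix whose columns are the frame's x, y, z axes.
In Python, from rig import manip, snapshot, camera_params, nets gives the robot as it stands.
- The arm moves only by the tool step_arm, never from a script. Its argument "targets" is text: rows parted by semicolons, each of 7 numbers parted by spaces: the finger opening in cm, from 0 to 8.78, then the shift along the tool's x, y, z in cm, then the turn, a rotation vector about the tool's x, y, z in degrees. A call has exactly 5 rows; each row shifts and turns the pose as measured when the row begins, along the tool's axes as they then stand; what a row does not reach is not made up. A row lasts 1/12 s, in which the tool goes at most 41.7 mm and 7.16 degrees, less where a joint would pass 70% of its speed; a pose out of reach is approached as far as the arm can. A call is refused whole if a number of a shift passes 4.17 or a number of a turn 7.16, either way. A call with a gripper value outside its range is refused whole. The fingers move at their own pace and stop on an object; the grip force is fixed at half the most. Time passes only in rows, so rows that do not move let the fingers close, or fill a call up. It gives the time, the measured TCP pose, the force and the opening at its end, in the units of the state.
- manip.get_state(): the state, without advancing time (a new reading comes with each control period).
- snapshot(name): name is "scene" or "top" or "wrist"; returns the picture (384x512x3 uint8, red, green, blue); there is no depth.
- camera_params(name): a dict with "fx", "fy", "cx", "cy" (pixels), "R" (3x3) and "t" (3): a world point X has camera coordinates R X + t. Camera axes: x right, y down, z forward; pixel columns grow to the right and rows downward; lengths in m; the calibration is good to about 2 mm. A picture is of the moment at which its call begins: read the wrist's pose just before it. camera_params takes no time and is no camera call; for the wrist camera it gives the pose at the moment of the call.
- manip.job_done(): hands the job in, once; it reports no verdict.
Trained networks look in the newest picture that a camera, given by its name, has taken for a name from the list of things; names that differ only in an ending like _2 or _b are one class to them, and where a whole thing is asked for, a point or a joint stands for the part that bears it (a point fixed in the world has none). Each returns a list of dicts, best first, with "conf" (0 to 1); they miss things now and then, are a little off and sometimes report something else, mostly with a low value. They report only what shows in the picture. A call takes as long as a camera call. They do not tell look-alikes from the thing itself.
- nets.masks_of(camera, label): "mask" (384x512 bool, what is visible of it).
- nets.place_of(camera, label): "centre" ([x, y, z] in m, in world coordinates, good to about 4 mm: a listed point, or the origin of a listed thing).
The state is a dict: "time_s": time; "joint_positions": joint angles; "qvel": joint speeds; "joint_efforts": joint torques, N m; "tool_pos": TCP position; "tool_rot": TCP orientation; "ft_force": force on the tool from outside, world axes, zero at the start; "torque": the same for the moment, N m; "width": opening from 0.0 (shut) to 1.0 (fully open).
Only numpy, scipy, OpenCV 4.12 (cv2) and the standard library are available. Lean on these libraries where they do the work, as an engineer would, in place of code of your own. Each camera call takes 0.05 s, during which the arm holds its last target.

## Working session

There is one attempt and no reset: what is moved stays moved. The work goes in short steps, Python scripts to look and compute and a tool call to move; the robot and the scene stay as the last step left them, time stands still between calls to the robot, and variables do not carry over. Pictures are saved under pics/ and viewed, and the job is handed in when it is done.

Besides the shell and the picture viewer there is one more tool, called after ">>>" as a command line: name --argument value ..., lists and objects as JSON in quotes. step_arm: Moves the arm, as the interface text tells. Its arguments: {"type":"object","properties":{"targets":{"type":"string"}},"required":["targets"]}

```bash
ls; mkdir -p pics
cat > h.py <<'E'
import numpy as np, cv2
from rig import manip, snapshot, camera_params, nets
def save(cam,fn,crop=None,scale=1):
    im=snapshot(cam)
    o=im if crop is None else im[crop[1]:crop[3],crop[0]:crop[2]]
    o=cv2.resize(o,None,fx=scale,fy=scale,interpolation=cv2.INTER_CUBIC)
    cv2.imwrite('pics/'+fn,o[:,:,::-1]); np.save('pics/'+fn+'.npy',im); return im
def proj(cam,X):
    p=camera_params(cam);c=np.array(p['R'])@np.array(X)+np.array(p['t'])
    return np.array([p['fx']*c[0]/c[2]+p['cx'],p['fy']*c[1]/c[2]+p['cy']])
def ray(cam,uv,z):
    p=camera_params(cam);R=np.array(p['R']);t=np.array(p['t'])
    d=R.T@np.array([(uv[0]-p['cx'])/p['fx'],(uv[1]-p['cy'])/p['fy'],1]);o=-R.T@t
    return o+d*(z-o[2])/d[2]
E
python3 - <<'E'
from h import *
save('top','top0.png',scale=1.5);save('scene','scene0.png',scale=1.5)
for l in ['jig','fence_mid','panel_mid','spacer_handle','spacer_tip','glue_jar','brick_a','sanding_block']:
  for c in ['top','scene']:
    for d in nets.place_of(c,l): print(l,c,round(d['conf'],2),np.round(d['centre'],3),np.round(proj(c,d['centre'])))
s=manip.get_state();print(s['time_s'],s['tool_pos'],s['tool_rot'],s['width'],manip.grasp_offset)
E
```

```text
pics
jig top 0.9 [0.536 0.039 0.001] [258. 189.]
jig top 0.46 [0.472 0.28  0.034] [158. 210.]
jig scene 0.62 [ 0.536  0.039 -0.002] [263. 207.]
fence_mid top 0.83 [0.592 0.046 0.016] [256. 166.]
fence_mid scene 0.87 [0.59  0.046 0.012] [281. 217.]
fence_mid scene 0.29 [ 0.537  0.04  -0.004] [263. 208.]
panel_mid top 0.7 [ 0.614 -0.261  0.012] [376. 161.]
panel_mid top 0.63 [0.298 0.208 0.012] [186. 284.]
panel_mid top 0.6 [0.545 0.044 0.019] [256. 184.]
panel_mid scene 0.69 [0.541 0.04  0.019] [265. 203.]
panel_mid scene 0.68 [ 0.613 -0.268  0.01 ] [166. 311.]
panel_mid scene 0.62 [0.293 0.21  0.006] [252. 119.]
spacer_handle top 0.79 [0.469 0.277 0.035] [160. 211.]
spacer_handle top 0.68 [ 0.458 -0.28  -0.001] [384. 222.]
spacer_handle scene 0.95 [0.47 0.28 0.03] [318. 136.]
spacer_tip top 0.57 [0.566 0.303 0.009] [154. 174.]
spacer_tip scene 0.79 [0.566 0.3   0.011] [350. 158.]
glue_jar top 0.61 [ 0.459 -0.279  0.001] [384. 222.]
glue_jar scene 0.82 [ 0.461 -0.277 -0.002] [124. 263.]
brick_a top 0.61 [ 0.73   0.    -0.001] [274. 117.]
brick_a top 0.52 [ 0.481 -0.062  0.007] [298. 211.]
brick_a top 0.45 [0.446 0.124 0.011] [223. 223.]
brick_a scene 0.72 [ 0.73  -0.005  0.001] [308. 275.]
brick_a scene 0.6 [ 0.482 -0.064  0.012] [212. 212.]
brick_a scene 0.5 [0.448 0.122 0.011] [265. 165.]
sanding_block top 0.65 [ 0.604  0.401 -0.002] [119. 160.]
sanding_block scene 0.65 [ 0.602  0.397 -0.   ] [386. 151.]
0.9 [ 0.1714234  -0.65288761  0.22267976] [[ 9.67221008e-01  2.53936057e-01 -1.75669846e-05]
 [ 2.53936056e-01 -9.67221008e-01 -3.55353886e-05]
 [-2.60148730e-05  2.99096836e-05 -9.99999999e-01]] 1.0032872902372698 0.0187
```

View pics/top0.png

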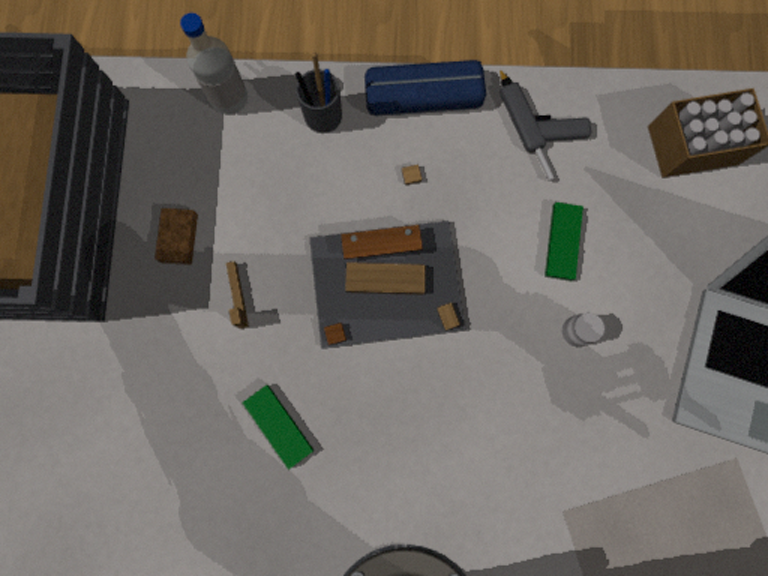

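View pics/scene0.png

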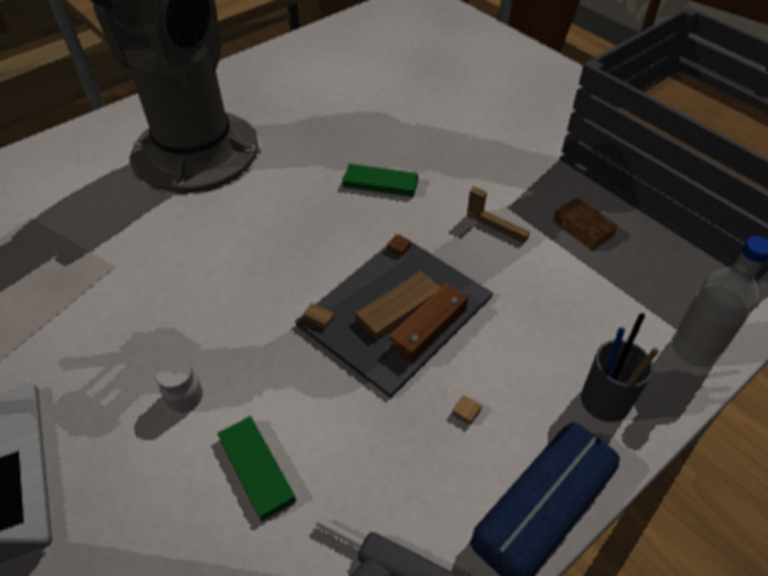

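Run:
```python
import cv2,numpy as np
a=np.load('pics/top0.png.npy');b=np.load('pics/scene0.png.npy')
cv2.imwrite('pics/tc.png',cv2.resize(a[130:250,140:320],None,fx=4.4,fy=4.4,interpolation=cv2.INTER_CUBIC)[:,:,::-1])
cv2.imwrite('pics/sc.png',cv2.resize(b[110:290,190:400],None,fx=3.3,fy=3.3,interpolation=cv2.INTER_CUBIC)[:,:,::-1])
```

```text
(no output)
```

View pics/tc.png

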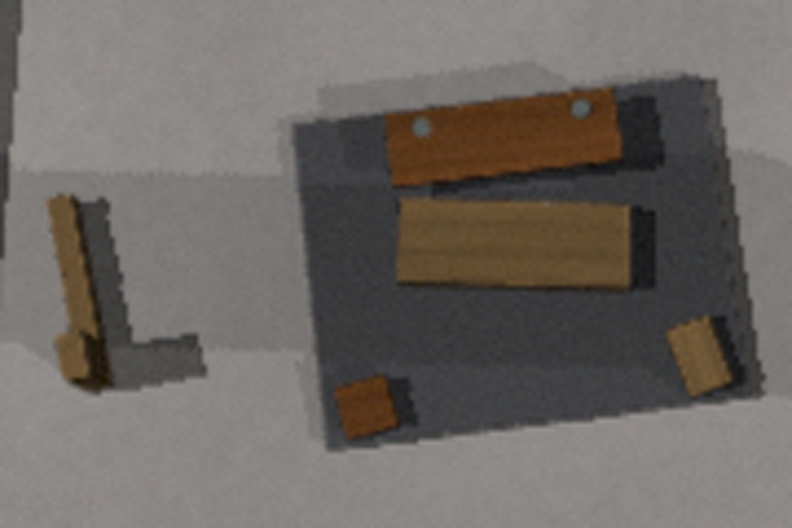

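View pics/sc.png

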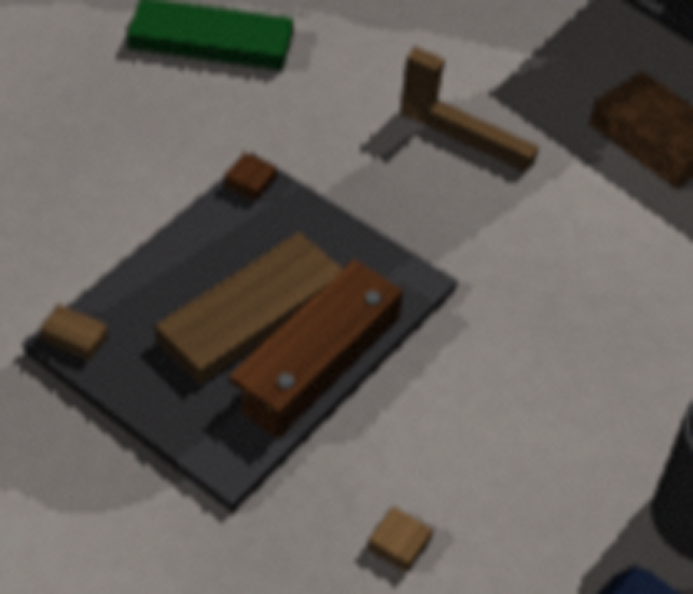

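```bash
cat > fit.py <<'E'
from h import *
from scipy.optimize import least_squares
T=lambda L:[(a/4.4+140,b/4.4+130) for a,b in L]
S=lambda L:[(a/3.3+190,b/3.3+110) for a,b in L]
def fit(obs,x0):
    def P(p,m):return np.array([p[0]+np.cos(p[2])*m[0]-np.sin(p[2])*m[1],p[1]+np.sin(p[2])*m[0]+np.cos(p[2])*m[1],m[2]])
    f=lambda p:np.concatenate([proj(c,P(p,m))-uv for c,m,uv in obs])
    r=least_squares(f,x0,loss='soft_l1');return r.x,np.round(f(r.x).reshape(-1,2),1)
E
python3 - <<'E'
from fit import *
o=[]
jm=[(.095,.12,.012),(.095,-.12,.012),(-.095,-.12,.012),(-.095,.12,.012)]
lm=[(.043,.065,.044),(.043,-.065,.044),(.085,.065,.044),(.085,-.065,.044)]
pm=[(.024,.065,.03),(.024,-.065,.03),(-.024,-.065,.03),(-.024,.065,.03)]
jt=[('top',m,u) for m,u in zip(jm,T([(297,125),(717,80),(762,393),(330,450)]))]+[('top',m,u) for m,u in zip(lm,T([(392,186),(621,160),(386,115),(613,88)]))]
js=[('scene',m,u) for m,u in zip(jm[:3],S([(456,285),(232,500),(25,350)]))]+[('scene',m,u) for m,u in zip(lm,S([(359,262),(232,378),(402,290),(272,395)]))]
pt=[('top',m,u) for m,u in zip(pm,T([(401,198),(631,206),(629,291),(397,282)]))]
ps=[('scene',m,u) for m,u in zip(pm,S([(340,268),(202,370),(157,325),(300,233)]))]
for n,a,b,x in [('jig',jt,js,(.536,.039,.12)),('panel',pt,ps,(.543,.042,-.03))]:
    for k in (a,b,a+b):
        r,e=fit(k,x);print(n,np.round(r,4),e.tolist())
E
```

```text
jig [0.5342 0.038  0.1501] [[-0.6, 0.0], [-3.1, -1.2], [-2.0, 0.8], [0.0, 0.2], [0.8, 0.3], [1.3, -0.3], [0.3, 0.0], [0.7, -0.2]]
jig [0.5394 0.0396 0.1452] [[0.8, -1.0], [0.1, 1.8], [-1.2, -2.2], [-1.2, -0.8], [-1.1, -0.6], [0.7, 0.4], [2.1, 5.3]]
jig [0.536  0.039  0.1517] [[-1.0, -0.6], [-3.6, -1.9], [-2.3, -0.0], [-0.3, -0.5], [0.4, -0.4], [0.8, -1.0], [-0.2, -0.6], [0.3, -1.0], [-0.5, -2.1], [-0.7, 0.8], [-2.2, -2.7], [-2.5, -1.7], [-2.1, -1.4], [-0.5, -0.6], [1.1, 4.4]]
panel [ 0.5392  0.0418 -0.0141] [[0.0, 0.0], [-0.0, 0.1], [-0.0, -0.1], [-0.0, -0.0]]
panel [0.5441 0.0426 0.0142] [[1.8, 0.4], [0.0, -0.0], [-0.5, 0.2], [-0.5, -1.0]]
panel [0.5415 0.0421 0.006 ] [[-0.3, -0.4], [-0.3, -1.3], [0.1, -1.6], [0.1, -0.5], [0.9, 0.1], [-1.2, -0.7], [-1.5, -0.6], [-1.2, -1.4]]
```

```bash
cat >> h.py <<'E'
def go(target,yaw=None):
    s=manip.get_state();R=np.array(s['tool_rot']);p=np.array(s['tool_pos'])
    d=R.T@(np.array(target)-p)*100
    y=np.arctan2(R[1,0],R[0,0]);print('t',round(s['time_s'],2),'pos',np.round(p,4),'yaw',round(y,4),'zax',np.round(R[:,2],3),'F',np.round(s['ft_force'],1),'w',round(s['width'],3),'j7',np.round(s['joint_positions'],2))
    print('delta tool cm',np.round(d,2),'turn z deg',None if yaw is None else round(-np.degrees((yaw-y+np.pi)%(2*np.pi)-np.pi),2), 'rows',round(np.linalg.norm(d)/4.1,1))
E
python3 - <<'E'
from h import *
p=camera_params('wrist');R=np.array(p['R']);s=manip.get_state();Rt=np.array(s['tool_rot'])
print('cam in tool',Rt.T@(-R.T@p['t']-s['tool_pos']),Rt.T@R.T,p['fx'])
go((.5,-.25,.25));go((.45,.03,.25))
E
```

```text
cam in tool [ 7.26591533e-02  1.93867085e-05 -1.62815192e-01] [[ 6.66556180e-04 -9.63059191e-01 -2.69288970e-01]
 [ 9.99999709e-01  5.42015326e-04  5.36832771e-04]
 [-3.71042986e-04 -2.69289250e-01  9.63059273e-01]] 331.5412061926594
t 0.9 pos [ 0.1714 -0.6529  0.2227] yaw 0.2567 zax [-0. -0. -1.] F [ 0.  -0.9  0.3] w 1.003 j7 [ 1.21  0.48  0.02  1.56 -0.01  1.11 -0.08]
delta tool cm [ 42.01 -30.62  -2.73] turn z deg None rows 12.7
t 0.9 pos [ 0.1714 -0.6529  0.2227] yaw 0.2567 zax [-0. -0. -1.] F [ 0.  -0.9  0.3] w 1.003 j7 [ 1.21  0.48  0.02  1.56 -0.01  1.11 -0.08]
delta tool cm [ 44.29 -58.98  -2.73] turn z deg None rows 18.0
```

>>> step_arm --targets "8.78 3.2 -2.4 -0.2 0 0 0; 8.78 3.3 -2.4 -0.2 0 0 0; 8.78 3.3 -2.4 -0.2 0 0 0; 8.78 3.3 -2.4 -0.2 0 0 0; 8.78 3.3 -2.4 -0.2 0 0 0"

```text
time_s: 1.32
tool_pos: [0.2937, -0.4987, 0.2309]
tool_rot: [[0.972, 0.235, -0.005], [0.235, -0.972, -0.004], [-0.006, 0.003, -1.0]]
ft_force: [0.5, -0.3, -0.6]
width: 0.999
```

>>> step_arm --targets "8.78 3.3 -2.4 -0.2 0 0 0; 8.78 3.3 -2.4 -0.2 0 0 0; 8.78 3.3 -2.4 -0.2 0 0 0; 8.78 3.3 -2.4 -0.2 0 0 0; 8.78 3.3 -2.4 -0.2 0 0 0"

```text
time_s: 1.73
tool_pos: [0.4277, -0.3389, 0.2412]
tool_rot: [[0.972, 0.233, -0.003], [0.233, -0.972, -0.007], [-0.005, 0.006, -1.0]]
ft_force: [1.4, -1.2, -0.3]
width: 0.999
```

Run:
```python
from h import *
go((.46,.03,.25))
```

```text
t 1.73 pos [ 0.4277 -0.3389  0.2412] yaw 0.2356 zax [-0.003 -0.007 -1.   ] F [ 1.4 -1.2 -0.3] w 0.999 j7 [ 0.67  0.25 -0.15  1.84  0.05  1.05 -0.83]
delta tool cm [ 11.75 -35.11  -1.15] turn z deg None rows 9.0
```

>>> step_arm --targets "8.78 1.2 -3.7 -0.2 0 0 0; 8.78 1.2 -3.9 -0.2 0 0 0; 8.78 1.2 -3.9 -0.2 0 0 0; 8.78 1.2 -3.9 -0.2 0 0 0; 8.78 1.2 -3.9 -0.2 0 0 0"

```text
time_s: 2.15
tool_pos: [0.4458, -0.1325, 0.251]
tool_rot: [[0.972, 0.237, 0.003], [0.237, -0.972, -0.009], [0.001, 0.009, -1.0]]
ft_force: [1.5, -0.9, -1.3]
width: 1.002
```

>>> step_arm --targets "8.78 1.2 -3.9 -0.2 0 0 0; 8.78 1.2 -3.9 -0.2 0 0 0; 8.78 1.2 -3.9 0 0 0 0; 8.78 1.2 -3.9 0 0 0 0; 8.78 0 0 0 0 0 0"

```text
time_s: 2.57
tool_pos: [0.4547, 0.0421, 0.2565]
tool_rot: [[0.969, 0.246, 0.01], [0.246, -0.969, -0.007], [0.008, 0.009, -1.0]]
ft_force: [-0.5, 0.4, 0.9]
width: 0.999
```

Run:
```python
from h import *
go((.47,.278,.25))
save('wrist','w0.png',scale=1.5)
np.save('pics/w0cam.npy',camera_params('wrist'),allow_pickle=True)
go((.47,.278,.25))
```

```text
t 2.57 pos [0.4547 0.0421 0.2565] yaw 0.2483 zax [ 0.01  -0.007 -1.   ] F [-0.5  0.4  0.9] w 0.999 j7 [ 0.2   0.1  -0.46  1.99  0.06  1.05 -1.61]
delta tool cm [  7.27 -22.5    0.49] turn z deg None rows 5.8
t 2.62 pos [0.4547 0.0386 0.2563] yaw 0.246 zax [ 0.009 -0.009 -1.   ] F [-0.5  0.8 -0.2] w 0.998 j7 [ 0.2   0.1  -0.46  1.99  0.07  1.05 -1.61]
delta tool cm [  7.31 -22.85   0.43] turn z deg None rows 5.9
```

View pics/w0.png

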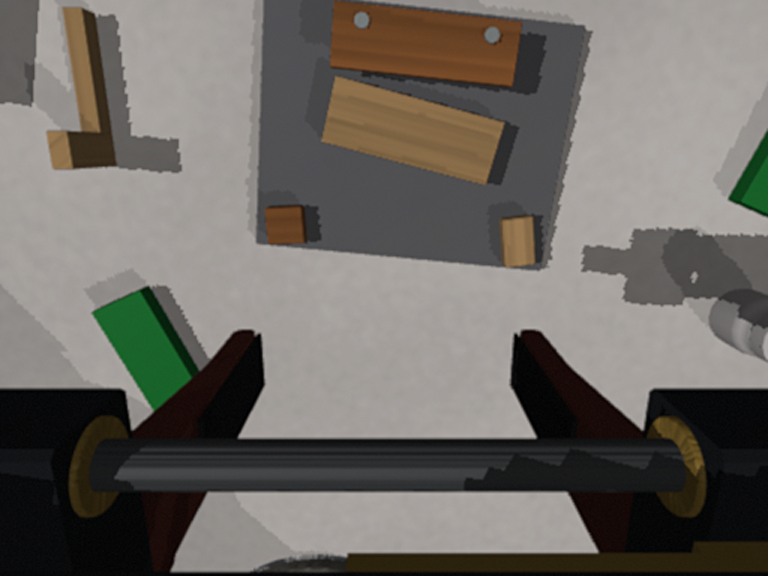

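Candidates: panel-like pieces are the wooden one on the jig at w0 (413,128) and green ones at (150,345) and (755,190), so I choose the wooden one. The only L-shaped spacer has its handle at (75,150). The gap is wider at the −y (right) end, so I will enter there. One settled close look follows.

```bash
python3 - <<'E'
from h import *
a=camera_params('wrist');im=save('wrist','w1.png',crop=(0,0,420,190),scale=1.9)
np.save('pics/w1cam.npy',a,allow_pickle=True)
go((.47,.278,.25))
E
python3 -c "
import numpy as np,cv2
a=np.load('pics/w1.png.npy')
cv2.imwrite('pics/w1j.png',cv2.resize(a[0:185,160:405],None,fx=3.2,fy=3.2,interpolation=cv2.INTER_CUBIC)[:,:,::-1])
cv2.imwrite('pics/w1s.png',cv2.resize(a[0:130,0:130],None,fx=4.5,fy=4.5,interpolation=cv2.INTER_CUBIC)[:,:,::-1])"
```

```text
t 2.67 pos [0.4546 0.0356 0.2559] yaw 0.2422 zax [ 0.008 -0.01  -1.   ] F [-0.3  0.  -0.5] w 1.0 j7 [ 0.2   0.1  -0.45  1.99  0.07  1.05 -1.61]
delta tool cm [  7.3  -23.17   0.35] turn z deg None rows 5.9
```

View pics/w1j.png

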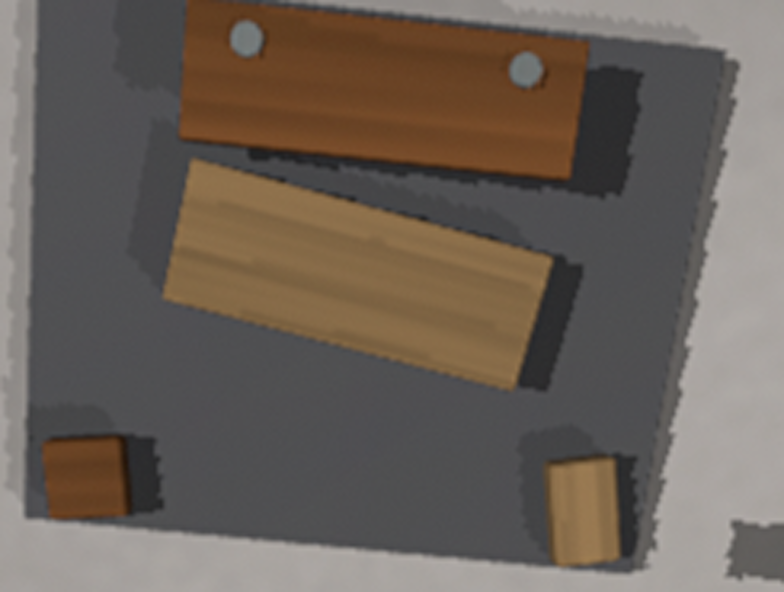

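View pics/w1s.png

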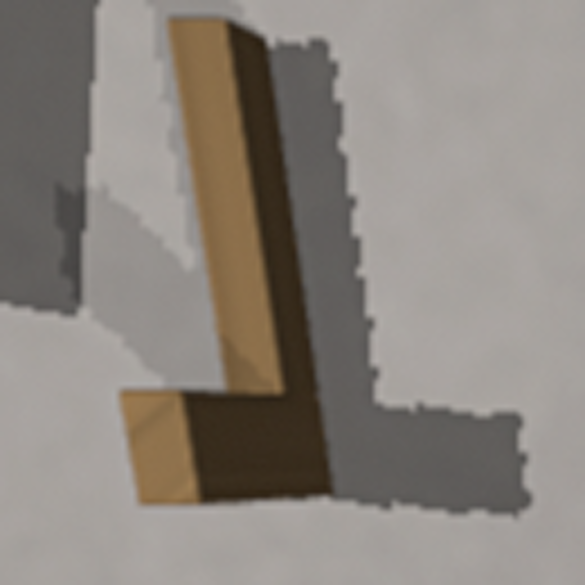

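```bash
sed -i 's/^def proj(cam,X):/def proj(cam,X,p=None):/; s/^    p=camera_params(cam);c=/    p=p or (cam if isinstance(cam,dict) else camera_params(cam));c=/' h.py
python3 - <<'E'
from fit import *
C=np.load('pics/w1cam.npy',allow_pickle=True).item()
J=lambda L:[(a/3.2+160,b/3.2) for a,b in L]
jm=[(-.095,.12,.012),(-.095,-.12,.012),(.095,-.12,.012),(.043,.065,.044),(.043,-.065,.044),(.085,-.065,.044)]
uv=J([(27,517),(634,571),(724,50),(180,138),(570,180),(589,42)])
ob=[(C,m,u) for m,u in zip(jm,uv)]
r,e=fit(ob,(.536,.039,.14));print('jig',np.round(r,4),e.tolist());j=r
pm=[(.024,.065,.03),(.024,-.065,.03),(-.024,-.065,.03),(-.024,.065,.03)]
r,e=fit([(C,m,u) for m,u in zip(pm,J([(190,158),(552,257),(515,389),(163,298)]))],(.54,.04,0));print('panel',np.round(r,4),e.tolist())
d=r[:2]-j[:2];c,s=np.cos(j[2]),np.sin(j[2]);print('panel in jig',c*d[0]+s*d[1],-s*d[0]+c*d[1],r[2]-j[2])
sm=[(.013,.0075,.06),(.013,-.0075,.06),(-.013,-.0075,.06),(-.013,.0075,.06),(.1,.0075,.018),(.1,-.0075,.018),(-.013,-.0075,0)]
r,e=fit([(C,m,(a/4.5,b/4.5)) for m,(a,b) in zip(sm,[(121,392),(182,392),(203,502),(140,504),(170,18),(228,20),(330,494)])],(.47,.28,.24));print('sp',np.round(r,4),e.tolist())
go((r[0],r[1],.2),r[2])
E
```

```text
jig [0.5344 0.0389 0.1529] [[-0.7, 0.6], [-0.4, 0.8], [0.7, -0.5], [-0.4, 0.4], [0.1, -0.2], [0.6, -0.5]]
panel [5.401e-01 4.140e-02 4.000e-04] [[0.2, -0.2], [0.6, -0.6], [-0.4, 0.4], [-0.4, 0.4]]
panel in jig 0.005932681508862822 0.0016046035591363184 -0.15244929390144332
sp [0.4662 0.2774 0.2448] [[-0.7, -0.5], [0.4, -0.5], [-0.1, 0.9], [-0.4, 0.5], [-0.5, -0.1], [0.5, -0.5], [1.5, 0.6]]
t 2.67 pos [0.4546 0.0356 0.2559] yaw 0.2422 zax [ 0.008 -0.01  -1.   ] F [-0.3  0.  -0.5] w 1.0 j7 [ 0.2   0.1  -0.45  1.99  0.07  1.05 -1.61]
delta tool cm [  6.89 -23.27   5.35] turn z deg -0.15 rows 6.1
```

>>> step_arm --targets "8.78 1.1 -3.8 0.3 0 0 0; 8.78 1.1 -3.9 0.6 0 0 0; 8.78 1.1 -3.9 0.7 0 0 0; 8.78 1.1 -3.9 0.8 0 0 0; 8.78 1.1 -3.9 0.8 0 0 0"

```text
time_s: 3.08
tool_pos: [0.47, 0.2231, 0.2212]
tool_rot: [[0.978, 0.206, 0.013], [0.207, -0.978, -0.019], [0.009, 0.021, -1.0]]
ft_force: [0.3, -0.4, 0.3]
width: 1.001
```

Run:
```python
from h import *
go((.4665,.2776,.12),.2448)
```

```text
t 3.08 pos [0.47   0.2231 0.2212] yaw 0.2081 zax [ 0.013 -0.019 -1.   ] F [ 0.3 -0.4  0.3] w 1.001 j7 [-0.1   0.27 -0.57  1.9   0.2   1.02 -2.11]
delta tool cm [ 0.69 -5.62 10.01] turn z deg -2.1 rows 2.8
```

```bash
cat >> h.py <<'E'
from scipy.spatial.transform import Rotation as Ro
def go(target,yaw):
    s=manip.get_state();R=np.array(s['tool_rot']);p=np.array(s['tool_pos'])
    d=R.T@(np.array(target)-p)*100
    c,n=np.cos(yaw),np.sin(yaw);Rd=np.array([[c,n,0],[n,-c,0],[0,0,-1.]])
    rv=np.degrees(Ro.from_matrix(R.T@Rd).as_rotvec())
    print('t',round(s['time_s'],2),'pos',np.round(p,4),'yaw',round(np.arctan2(R[1,0],R[0,0]),4),'F',np.round(s['ft_force'],1),'w',round(s['width'],3),'j',np.round(s['joint_positions'],2))
    print('delta tool cm',np.round(d,2),'turn deg',np.round(rv,2),'rows',round(np.linalg.norm(d)/4.1,1))
E
python3 - <<'E'
from h import *
go((.4665,.2776,.12),.2448)
E
```

```text
t 3.08 pos [0.47   0.2231 0.2212] yaw 0.2081 F [ 0.3 -0.4  0.3] w 1.001 j [-0.1   0.27 -0.57  1.9   0.2   1.02 -2.11]
delta tool cm [ 0.69 -5.62 10.01] turn deg [ 1.24 -0.47 -2.11] rows 2.8
```

>>> step_arm --targets "8.78 0.3 -2.8 2.5 0.6 -0.2 -1; 8.78 0.3 -2.2 2.5 0.6 -0.2 -1; 8.78 0.1 -0.6 2.5 0 0 -0.3; 8.78 0 0 2 0 0 0; 8.78 0 0 0 0 0 0"

```text
time_s: 3.5
tool_pos: [0.4696, 0.2827, 0.1205]
tool_rot: [[0.969, 0.245, 0.003], [0.245, -0.969, 0.002], [0.004, -0.002, -1.0]]
ft_force: [-0.2, -1.0, -0.5]
width: 1.002
```

Run:
```python
from h import *
a=camera_params('wrist')
for l in ('spacer_handle','spacer_tip'):
    if l=='spacer_handle': save('wrist','w2.png',scale=1.5)
    for d in nets.place_of('wrist',l): print(l,round(d['conf'],2),np.round(d['centre'],4))
np.save('pics/w2cam.npy',a,allow_pickle=True)
go((.4665,.2776,.025),.2448)
```

```text
spacer_handle 0.85 [0.4663 0.2766 0.0298]
spacer_tip 0.89 [0.5635 0.3001 0.0066]
t 3.65 pos [0.4718 0.284  0.1251] yaw 0.2465 F [0.4 0.2 1.7] w 1.002 j [-0.22  0.44 -0.55  1.92  0.31  0.85 -2.25]
delta tool cm [-0.78  0.53 10.  ] turn deg [-0.2  -0.58  0.1 ] rows 2.4
```

View pics/w2.png

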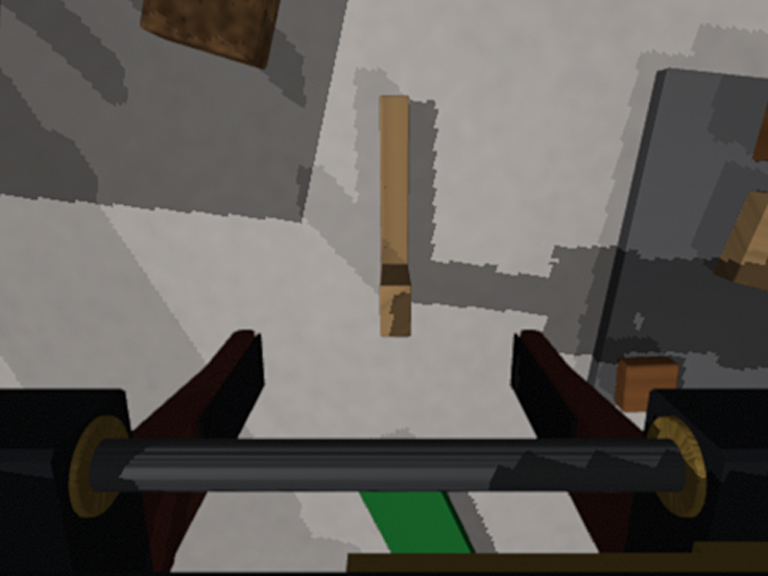

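Picture w2: the spacer is aligned with the tool. The handle top is at (395,310) between the fingers, a few mm to the right. Descending.

>>> step_arm --targets "8.78 -0.4 0.3 2.5 0 -0.3 0; 8.78 -0.3 0.2 2.5 0 -0.3 0; 8.78 -0.1 0.1 2 0 0 0; 8.78 0 0 1.2 0 0 0; 8.78 0 0 0 0 0 0"

```text
time_s: 4.07
tool_pos: [0.4761, 0.2751, 0.0505]
tool_rot: [[0.972, 0.234, 0.017], [0.234, -0.972, 0.009], [0.018, -0.005, -1.0]]
ft_force: [0.8, -0.4, 0.1]
width: 0.994
```

Run:
```python
from h import *
go((.4665,.277,.025),.244)
```

```text
t 4.07 pos [0.4761 0.2751 0.0505] yaw 0.2365 F [ 0.8 -0.4  0.1] w 0.994 j [-0.25  0.54 -0.49  1.98  0.4   0.7  -2.32]
delta tool cm [-0.93 -0.4   2.54] turn deg [-0.28 -1.05 -0.43] rows 0.7
```

>>> step_arm --targets "8.78 -0.8 -0.3 0.4 -0.3 -1 -0.4; 8.78 -0.2 -0.1 0.7 0 -0.3 0; 8.78 0 0 0.7 0 0 0; 8.78 0 0 0.6 0 0 0; 8.78 0 0 0 0 0 0"

```text
time_s: 4.48
tool_pos: [0.4684, 0.2781, 0.0296]
tool_rot: [[0.971, 0.24, 0.001], [0.24, -0.971, 0.001], [0.002, -0.001, -1.0]]
ft_force: [-0.4, -0.1, 0.5]
width: 1.0
```

Run:
```python
from h import *
go((.4665,.277,.025),.244)
```

```text
t 4.48 pos [0.4684 0.2781 0.0296] yaw 0.242 F [-0.4 -0.1  0.5] w 1.0 j [-0.27  0.58 -0.48  1.99  0.41  0.67 -2.34]
delta tool cm [-0.21  0.06  0.46] turn deg [-0.06 -0.09 -0.11] rows 0.1
```

Good. Close on the handle.

>>> step_arm --targets "8.78 -0.2 0.06 0.4 0 0 0; 1 0 0 0.1 0 0 0; 0.5 0 0 0 0 0 0; 0.5 0 0 0 0 0 0; 0.5 0 0 0 0 0 0"

```text
time_s: 4.9
tool_pos: [0.4666, 0.2775, 0.0244]
tool_rot: [[0.971, 0.24, 0.002], [0.24, -0.971, 0.002], [0.002, -0.001, -1.0]]
ft_force: [-0.6, 0.5, -1.6]
width: 0.736
```

>>> step_arm --targets "0.5 0 0 0 0 0 0; 0.5 0 0 0 0 0 0; 0.5 0 0 0 0 0 0; 0.5 0 0 0 0 0 0; 0.5 0 0 0 0 0 0"

```text
time_s: 5.32
tool_pos: [0.4671, 0.2776, 0.025]
tool_rot: [[0.971, 0.24, 0.003], [0.24, -0.971, 0.002], [0.003, -0.001, -1.0]]
ft_force: [0.1, -0.4, 0.2]
width: 0.355
```

>>> step_arm --targets "0.5 0 0 0 0 0 0; 0.5 0 0 0 0 0 0; 0.5 0 0 0 0 0 0; 0.5 0 0 0 0 0 0; 0.5 0 0 0 0 0 0"

```text
time_s: 5.73
tool_pos: [0.4672, 0.2776, 0.025]
tool_rot: [[0.971, 0.24, 0.003], [0.24, -0.971, 0.002], [0.003, -0.002, -1.0]]
ft_force: [0.6, 0.0, -0.6]
width: 0.171
```

Run:
```python
from h import *
go((.4665,.277,.15),.244)
```

```text
t 5.73 pos [0.4672 0.2776 0.025 ] yaw 0.2422 F [ 0.6  0.  -0.6] w 0.171 j [-0.28  0.58 -0.48  1.99  0.42  0.66 -2.35]
delta tool cm [ -0.04   0.03 -12.5 ] turn deg [-0.09 -0.19 -0.1 ] rows 3.0
```

```bash
cat >> h.py <<'E'
J=np.array([.535,.0389,.152])
def jw(x,y): return J[0]+np.cos(J[2])*x-np.sin(J[2])*y, J[1]+np.sin(J[2])*x+np.cos(J[2])*y
def wj(X):
    d=np.array(X[:2])-J[:2];c,s=np.cos(J[2]),np.sin(J[2]);return c*d[0]+s*d[1],-s*d[0]+c*d[1]
def plan(target,yaw,maxd=3.8,maxt=6.8):
    s=manip.get_state();R=np.array(s['tool_rot']);p=np.array(s['tool_pos'])
    go(target,yaw);D=np.array(target)-p
    y0=np.arctan2(R[1,0],R[0,0]);dy=(yaw-y0+np.pi)%(2*np.pi)-np.pi
    n=int(np.ceil(max(np.linalg.norm(D)*100/maxd,abs(np.degrees(dy))/maxt)))
    for i in range(min(n,5)):
        a=y0+dy*i/n;c,k=np.cos(a),np.sin(a);Ri=np.array([[c,k,0],[k,-c,0],[0,0,-1.]])
        print(i,np.round(Ri.T@D/n*100,2),round(-np.degrees(dy)/n,2),'of',n)
E
python3 - <<'E'
from h import *
plan((.467,.277,.15),.244)
print(jw(.0455,-.185))
E
```

```text
t 5.73 pos [0.4672 0.2776 0.025 ] yaw 0.2422 F [ 0.6  0.  -0.6] w 0.171 j [-0.28  0.58 -0.48  1.99  0.42  0.66 -2.35]
delta tool cm [ 1.00e-02  4.00e-02 -1.25e+01] turn deg [-0.09 -0.19 -0.1 ] rows 3.0
0 [-0.01  0.01 -3.12] -0.03 of 4
1 [-0.01  0.01 -3.12] -0.03 of 4
2 [-0.01  0.01 -3.12] -0.03 of 4
3 [-0.01  0.01 -3.12] -0.03 of 4
(np.float64(0.6079872394774274), np.float64(-0.13707759196404712))
```

>>> step_arm --targets "0.5 0 0 -1.5 0 0 0; 0.5 0 0 -3 0 0 0; 0.5 0 0 -3 0 0 0; 0.5 0 0 -3 0 0 0; 0.5 0 0 -1.5 0 0 0"

```text
time_s: 6.15
tool_pos: [0.463, 0.2751, 0.1443]
tool_rot: [[0.97, 0.241, -0.009], [0.241, -0.97, -0.004], [-0.009, 0.002, -1.0]]
ft_force: [1.2, -0.9, -0.7]
width: 0.169
```

Run:
```python
from h import *
x,y=jw(.0455,-.185)
plan((x,y,.15),J[2]+np.pi/2)
save('wrist','w3.png',scale=1.2)
```

```text
t 6.15 pos [0.463  0.2751 0.1443] yaw 0.2437 F [ 1.2 -0.9 -0.7] w 0.169 j [-0.19  0.41 -0.57  1.92  0.28  0.9  -2.23]
delta tool cm [ 4.13 43.5  -0.54] turn deg [ -0.31   0.5  -84.75] rows 10.7
0 [ 0.32  3.35 -0.04] -6.52 of 13
1 [-0.06  3.36 -0.04] -6.52 of 13
2 [-0.45  3.33 -0.04] -6.52 of 13
3 [-0.82  3.26 -0.04] -6.52 of 13
4 [-1.19  3.14 -0.04] -6.52 of 13
```

View pics/w3.png

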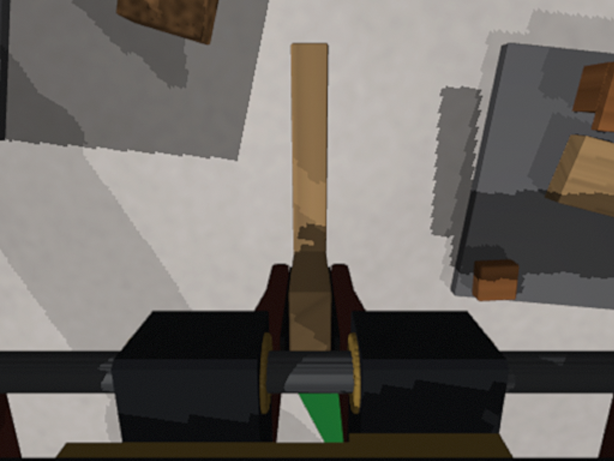

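Picture w3: the spacer is held straight, with the strip tip at (310,44). Moving to the −y end.

>>> step_arm --targets "0.5 0.3 3.4 -0.1 0 0.3 -6.5; 0.5 -0.1 3.4 -0.1 0 0.2 -6.5; 0.5 -0.5 3.4 -0.1 0 0 -6.5; 0.5 -0.9 3.3 -0.1 0 0 -6.5; 0.5 -1.2 3.2 -0.1 0 0 -6.5"

```text
time_s: 6.62
tool_pos: [0.5191, 0.1207, 0.1518]
tool_rot: [[0.659, 0.752, 0.006], [0.752, -0.659, 0.007], [0.01, -0.0, -1.0]]
ft_force: [1.1, -0.6, -0.7]
width: 0.172
```

Run:
```python
from h import *
x,y=jw(.0455,-.185)
plan((x,y,.15),J[2]+np.pi/2)
```

```text
t 6.62 pos [0.5191 0.1207 0.1518] yaw 0.8507 F [ 1.1 -0.6 -0.7] w 0.172 j [ 0.2   0.4  -0.67  1.93  0.31  0.9  -1.34]
delta tool cm [-13.52  23.68   0.05] turn deg [  0.24  -0.52 -49.97] rows 6.7
0 [-1.69  2.96  0.02] -6.25 of 8
1 [-2.    2.76  0.02] -6.25 of 8
2 [-2.29  2.53  0.02] -6.25 of 8
3 [-2.55  2.26  0.02] -6.25 of 8
4 [-2.78  1.97  0.02] -6.25 of 8
```

>>> step_arm --targets "0.5 -1.7 3.0 0 0.1 -0.3 -6.5; 0.5 -2.0 2.8 0 0 -0.2 -6.5; 0.5 -2.3 2.5 0 0 0 -6.5; 0.5 -2.5 2.3 0 0 0 -6.5; 0.5 -2.8 2.0 0 0 0 -6.5"

```text
time_s: 7.03
tool_pos: [0.5786, -0.0487, 0.1478]
tool_rot: [[0.122, 0.993, -0.004], [0.993, -0.122, 0.0], [-0.0, -0.004, -1.0]]
ft_force: [-0.0, 1.2, -0.1]
width: 0.174
```

Run:
```python
from h import *
x,y=jw(.0455,-.185)
plan((x,y,.12),J[2]+np.pi/2)
```

```text
t 7.03 pos [ 0.5786 -0.0487  0.1478] yaw 1.4485 F [-0.   1.2 -0.1] w 0.174 j [ 0.53  0.51 -0.73  1.82  0.4   0.98 -0.49]
delta tool cm [-8.41  4.01  2.76] turn deg [ -0.22  -0.02 -15.72] rows 2.4
0 [-2.8   1.33  0.93] -5.24 of 3
1 [-2.91  1.07  0.93] -5.24 of 3
2 [-3.    0.8   0.93] -5.24 of 3
```

>>> step_arm --targets "0.5 -2.4 1.2 0.3 0 0 -5; 0.5 -2.5 0.9 0.5 0 0 -5; 0.5 -2.5 0.7 0.7 0 0 -4; 0.5 -1.0 0.2 0.7 0 0 -1.5; 0.5 0 0 0 0 0 0"

```text
time_s: 7.45
tool_pos: [0.6076, -0.1502, 0.1188]
tool_rot: [[-0.153, 0.988, -0.008], [0.988, 0.153, -0.002], [-0.001, -0.008, -1.0]]
ft_force: [-0.5, -0.4, -1.9]
width: 0.169
```

Run:
```python
from h import *
x,y=jw(.0455,-.185)
plan((x,y,.1),J[2]+np.pi/2)
a=camera_params('wrist');save('wrist','w4.png',scale=1.5);b=camera_params('wrist');np.save('pics/w4cam.npy',a,allow_pickle=True)
print(np.array(a['t'])-b['t'])
```

```text
t 7.45 pos [ 0.6076 -0.1502  0.1188] yaw 1.7247 F [-0.5 -0.4 -1.9] w 0.169 j [ 0.67  0.62 -0.74  1.72  0.49  1.   -0.1 ]
delta tool cm [1.29 0.25 1.88] turn deg [-0.48  0.06  0.11] rows 0.6
0 [1.29 0.23 1.88] 0.11 of 1
[ 0.00015394 -0.00125327 -0.00088379]
```

View pics/w4.png

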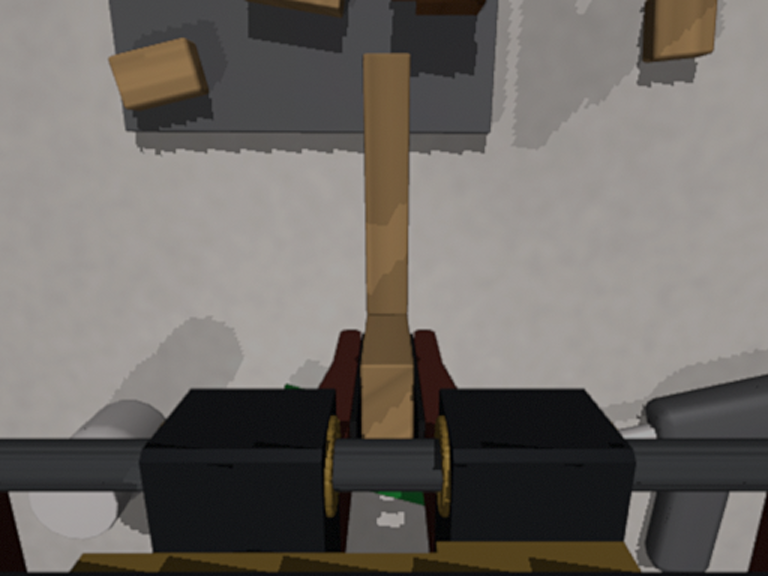

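Run:
```python
from fit import *
C=np.load('pics/w4cam.npy',allow_pickle=True).item()
def ray2(uv,z):
    R=np.array(C['R']);o=-R.T@C['t'];d=R.T@np.array([(uv[0]-C['cx'])/C['fx'],(uv[1]-C['cy'])/C['fy'],1]);return o+d*(z-o[2])/d[2]
for uv,z in [((490,131),.012),((127,131),.012),((494,60),.012),((112,20),.012),((364,53),.118-.025+.018),((409,53),.118-.025+.018),((365,312),.111),((408,312),.111)]:
    X=ray2((uv[0]/1.5,uv[1]/1.5),z);print(uv,np.round(X,4),'jig',np.round(wj(X),4))
print(wj((.6076,-.1502)))
```

```text
(490, 131) [ 0.6464 -0.064   0.012 ] jig [ 0.0946 -0.1185]
(127, 131) [ 0.4598 -0.093   0.012 ] jig [-0.0943 -0.119 ]
(494, 60) [ 0.6413 -0.0304  0.012 ] jig [ 0.0946 -0.0846]
(112, 20) [ 0.4517 -0.0413  0.012 ] jig [-0.0944 -0.0666]
(364, 53) [ 0.5842 -0.052   0.111 ] jig [ 0.0348 -0.0973]
(409, 53) [ 0.5982 -0.0498  0.111 ] jig [ 0.049  -0.0973]
(365, 312) [ 0.5967 -0.1374  0.111 ] jig [ 0.0343 -0.1836]
(408, 312) [ 0.6121 -0.1349  0.111 ] jig [ 0.0499 -0.1835]
(np.float64(0.04313029098062639), np.float64(-0.19791247560456238))
```

Run:
```python
from h import *
x,y=jw(.0462,-.185)
plan((x,y,.041),J[2]+np.pi/2)
```

```text
t 7.5 pos [ 0.6074 -0.1492  0.1193] yaw 1.7239 F [-0.6  0.3 -0.8] w 0.169 j [ 0.67  0.62 -0.74  1.72  0.49  1.   -0.11]
delta tool cm [1.2  0.38 7.82] turn deg [-0.48  0.05  0.06] rows 1.9
0 [0.4  0.1  2.61] 0.02 of 3
1 [0.4  0.1  2.61] 0.02 of 3
2 [0.4  0.1  2.61] 0.02 of 3
```

>>> step_arm --targets "0.5 0.3 0.2 1.5 -0.3 0 0; 0.5 0.3 0.1 1.8 0 0 0; 0.5 0.2 0 1.8 0 0 0; 0.5 0 0 1.0 0 0 0; 0.5 0 0 0 0 0 0"

```text
time_s: 7.92
tool_pos: [0.6088, -0.1336, 0.0573]
tool_rot: [[-0.152, 0.988, -0.001], [0.988, 0.152, 0.001], [0.001, -0.001, -1.0]]
ft_force: [0.4, -0.2, -2.1]
width: 0.172
```

Run:
```python
from h import *
x,y=jw(.0462,-.185)
plan((x,y,.041),J[2]+np.pi/2);print(wj(manip.get_state()['tool_pos']))
```

```text
t 7.92 pos [ 0.6088 -0.1336  0.0573] yaw 1.7239 F [ 0.4 -0.2 -2.1] w 0.172 j [ 0.62  0.69 -0.7   1.77  0.56  0.89 -0.18]
delta tool cm [-0.34 -0.06  1.63] turn deg [-0.04 -0.08  0.06] rows 0.4
0 [-0.33 -0.07  1.63] 0.06 of 1
(np.float64(0.04685309905088543), np.float64(-0.18166790954305412))
```

>>> step_arm --targets "0.5 -0.3 -0.1 0.5 0 0 0; 0.5 0 0 0.5 0 0 0; 0.5 0 0 0.4 0 0 0; 0.5 0 0 0.1 0 0 0; 0.5 0 0 0 0 0 0"

```text
time_s: 8.33
tool_pos: [0.6095, -0.1344, 0.0438]
tool_rot: [[-0.154, 0.988, 0.002], [0.988, 0.154, 0.001], [0.001, 0.002, -1.0]]
ft_force: [0.6, -0.5, -1.4]
width: 0.17
```

Run:
```python
from h import *
x,y=jw(.0462,-.079)
plan((x,y,.040),J[2]+np.pi/2);print(wj(manip.get_state()['tool_pos']))
a=camera_params('wrist');save('wrist','w5.png',scale=1.5);np.save('pics/w5cam.npy',a,allow_pickle=True)
save('scene','s5.png',crop=(200,110,370,260),scale=4)
```

```text
t 8.33 pos [ 0.6095 -0.1344  0.0438] yaw 1.7258 F [ 0.6 -0.5 -1.4] w 0.17 j [ 0.61  0.71 -0.69  1.78  0.57  0.86 -0.19]
delta tool cm [10.36 -0.09  0.39] turn deg [ 0.12 -0.06  0.17] rows 2.5
0 [ 3.45 -0.03  0.13] 0.06 of 3
1 [ 3.45 -0.03  0.13] 0.06 of 3
2 [ 3.45 -0.04  0.13] 0.06 of 3
(np.float64(0.047388153852281914), np.float64(-0.1825666584855165))
```

View pics/w5.png

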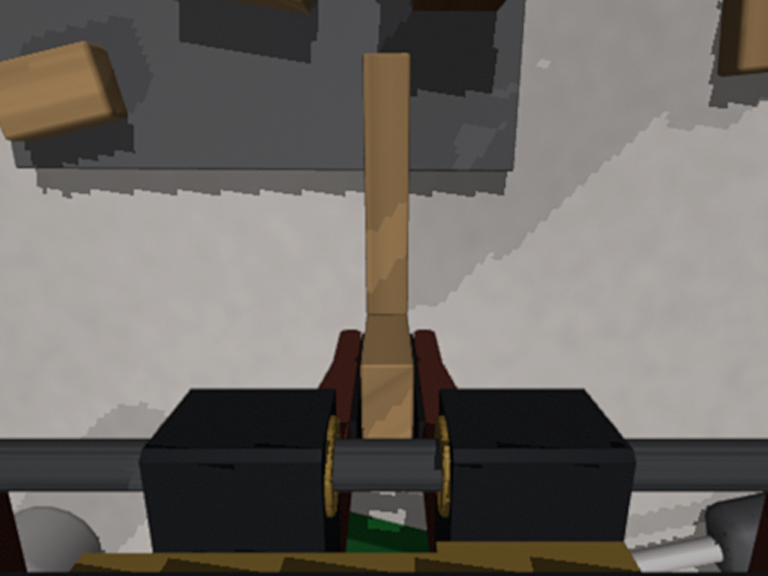

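View pics/s5.png

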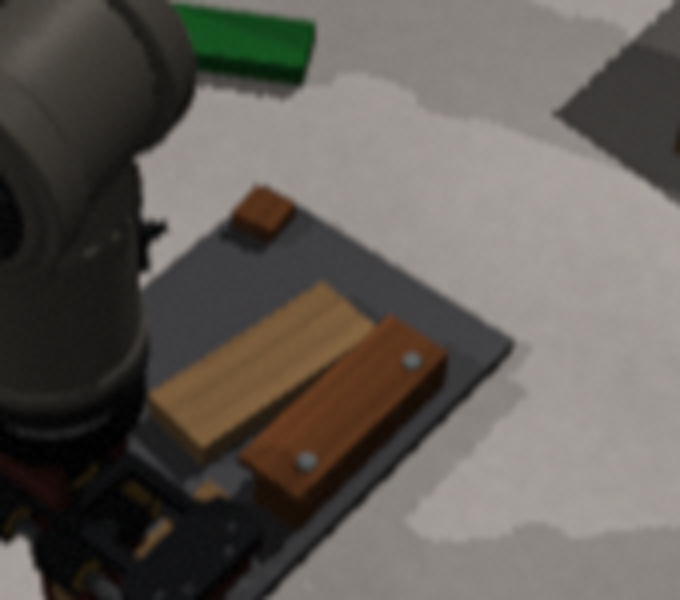

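>>> step_arm --targets "0.5 0.3 -0.15 0.3 0 0 0; 0.5 0.3 0 0.15 0 0 0; 0.5 0.5 0 0 0 0 0; 0.5 0 0 0 0 0 0; 0.5 0 0 0 0 0 0"

```text
time_s: 8.85
tool_pos: [0.6066, -0.1229, 0.04]
tool_rot: [[-0.154, 0.988, 0.004], [0.988, 0.154, 0.001], [0.001, 0.004, -1.0]]
ft_force: [0.1, 0.3, -0.9]
width: 0.168
```

Run:
```python
from h import *
x,y=jw(.0457,-.079)
plan((x,y,.0395),J[2]+np.pi/2);print(wj(manip.get_state()['tool_pos']))
```

```text
t 8.85 pos [ 0.6066 -0.1229  0.04  ] yaw 1.7251 F [ 0.1  0.3 -0.9] w 0.168 j [ 0.6   0.71 -0.69  1.79  0.58  0.85 -0.21]
delta tool cm [ 9.18 -0.04  0.06] turn deg [ 0.22 -0.03  0.13] rows 2.2
0 [ 3.06 -0.01  0.02] 0.04 of 3
1 [ 3.06 -0.02  0.02] 0.04 of 3
2 [ 3.06 -0.02  0.02] 0.04 of 3
(np.float64(0.046312569570629264), np.float64(-0.170807896855721))
```

>>> step_arm --targets "0.5 0.9 0 0.03 0.2 0 0; 0.5 0.9 0 0 0 0 0; 0.5 0.9 0 0 0 0 0; 0.5 0.9 0 0 0 0 0; 0.5 0.3 0 0 0 0 0"

```text
time_s: 9.27
tool_pos: [0.6002, -0.0804, 0.0399]
tool_rot: [[-0.153, 0.988, 0.0], [0.988, 0.153, 0.001], [0.001, 0.0, -1.0]]
ft_force: [-0.3, -0.0, -0.8]
width: 0.169
```

Run:
```python
from h import *
x,y=jw(.0457,-.079)
plan((x,y,.0395),J[2]+np.pi/2);print(wj(manip.get_state()['tool_pos']))
a=camera_params('wrist');save('wrist','w6.png',scale=1.5);np.save('pics/w6cam.npy',a,allow_pickle=True)
```

```text
t 9.27 pos [ 0.6002 -0.0804  0.0399] yaw 1.7247 F [-0.3 -0.  -0.8] w 0.169 j [ 0.54  0.69 -0.69  1.82  0.58  0.84 -0.29]
delta tool cm [ 4.87 -0.06  0.04] turn deg [ 0.03 -0.05  0.11] rows 1.2
0 [ 2.44 -0.03  0.02] 0.06 of 2
1 [ 2.44 -0.03  0.02] 0.06 of 2
(np.float64(0.04637789109891537), np.float64(-0.1277473519622297))
```

View pics/w6.png

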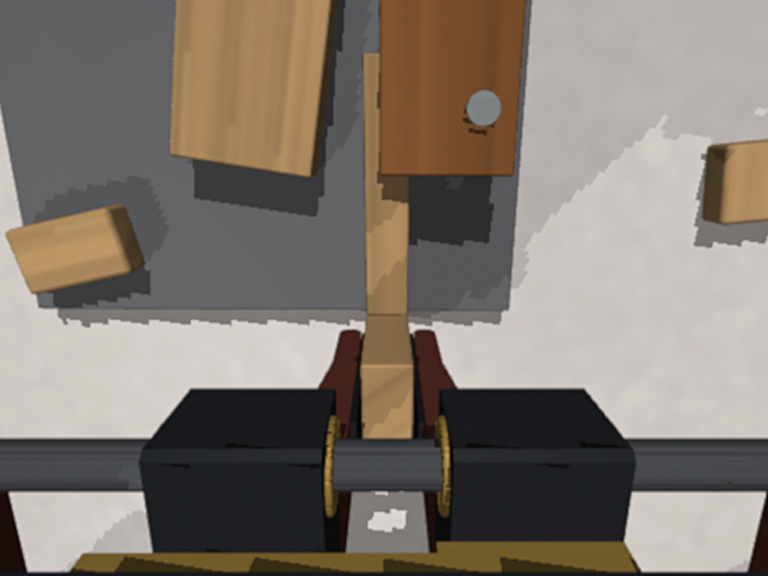

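Run:
```python
from fit import *
C=np.load('pics/w6cam.npy',allow_pickle=True).item()
def ray2(uv,z):
    R=np.array(C['R']);o=-R.T@C['t'];d=R.T@np.array([(uv[0]-C['cx'])/C['fx'],(uv[1]-C['cy'])/C['fy'],1]);return o+d*(z-o[2])/d[2]
for uv,z in [((381,175),.044),((514,175),.044),((366,314),.033),((408,314),.033),((362,365),.075),((413,365),.075),((364,53),.033),((171,154),.03),((313,177),.03),((510,308),.012)]:
    X=ray2((uv[0]/1.5,uv[1]/1.5),z);print(uv,'jig',np.round(wj(X),4))
```

```text
(381, 175) jig [ 0.0436 -0.0641]
(514, 175) jig [ 0.0852 -0.064 ]
(366, 314) jig [ 0.038  -0.1139]
(408, 314) jig [ 0.0532 -0.1139]
(362, 365) jig [ 0.0386 -0.1143]
(413, 365) jig [ 0.0529 -0.1143]
(364, 53) jig [ 0.0382 -0.0272]
(171, 154) jig [-0.0272 -0.0582]
(313, 177) jig [ 0.0203 -0.0657]
(510, 308) jig [ 0.0953 -0.1185]
```

>>> step_arm --targets "0.5 1.0 0 0 0 0 0; 0.5 1.0 0 0 0 0 0; 0.5 1.0 0 0 0 0 0; 0.5 0.8 0 0 0 0 0; 0.5 0.2 0 0 0 0 0"

```text
time_s: 9.73
tool_pos: [0.5934, -0.0365, 0.0401]
tool_rot: [[-0.154, 0.988, 0.001], [0.988, 0.154, 0.001], [0.001, 0.001, -1.0]]
ft_force: [0.2, 0.2, -0.4]
width: 0.166
```

Run:
```python
from h import *
x,y=jw(.0462,-.080)
plan((x,y,.0375),J[2]+np.pi/2);print(wj(manip.get_state()['tool_pos']))
a=camera_params('wrist');save('wrist','w7.png',scale=1.5);np.save('pics/w7cam.npy',a,allow_pickle=True)
```

```text
t 9.73 pos [ 0.5934 -0.0365  0.0401] yaw 1.7252 F [ 0.2  0.2 -0.4] w 0.166 j [ 0.47  0.68 -0.7   1.85  0.58  0.82 -0.37]
delta tool cm [ 0.34 -0.01  0.26] turn deg [ 0.04 -0.05  0.14] rows 0.1
0 [ 0.34 -0.01  0.26] 0.14 of 1
(np.float64(0.04632917616751033), np.float64(-0.08340415259914885))
```

View pics/w7.png

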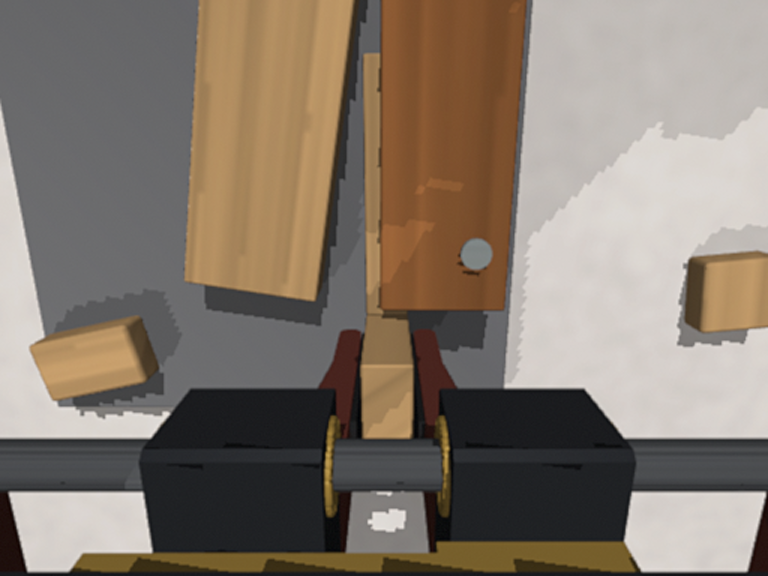

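>>> step_arm --targets "0.5 0.3 0 0.1 0 0 0; 0.5 0 0 0.15 0 0 0; 0.5 0 0 0.1 0 0 0; 0.5 0 0 0 0 0 0; 0.5 0 0 0 0 0 0"

```text
time_s: 10.2
tool_pos: [0.5935, -0.0342, 0.0372]
tool_rot: [[-0.153, 0.988, 0.001], [0.988, 0.153, -0.0], [-0.001, 0.001, -1.0]]
ft_force: [0.1, 0.8, 0.3]
width: 0.169
```

Run:
```python
from h import *
x,y=jw(.0462,-.080)
plan((x,y,.037),J[2]+np.pi/2);print(wj(manip.get_state()['tool_pos']))
```

```text
t 10.2 pos [ 0.5935 -0.0342  0.0372] yaw 1.7243 F [0.1 0.8 0.3] w 0.169 j [ 0.46  0.68 -0.69  1.85  0.58  0.82 -0.38]
delta tool cm [ 0.11 -0.06  0.02] turn deg [0.06 0.03 0.08] rows 0.0
0 [ 0.11 -0.06  0.02] 0.08 of 1
(np.float64(0.04680110936380053), np.float64(-0.08112206064665786))
```

>>> step_arm --targets "0.5 0 0 0.08 0 0 0; 3 0 0 0 0 0 0; 3 0 0 0 0 0 0; 3 0 0 0 0 0 0; 3 0 0 0 0 0 0"

```text
time_s: 10.62
tool_pos: [0.594, -0.0359, 0.0367]
tool_rot: [[-0.15, 0.989, 0.002], [0.989, 0.15, -0.001], [-0.001, 0.001, -1.0]]
ft_force: [1.3, -0.7, 0.6]
width: 0.34
```

>>> step_arm --targets "3 0 0 -0.1 0 0 0; 3 0 0 -0.5 0 0 0; 3 0 0 -2 0 0 0; 3 0 0 -3 0 0 0; 3 0 0 -3 0 0 0"

```text
time_s: 11.03
tool_pos: [0.589, -0.0368, 0.1191]
tool_rot: [[-0.15, 0.989, -0.012], [0.989, 0.15, -0.0], [0.001, -0.012, -1.0]]
ft_force: [1.0, 0.1, 0.5]
width: 0.339
```

Run:
```python
from h import *
go((.55,-.05,.2),J[2])
a=camera_params('wrist');save('wrist','w8.png',scale=1.5);np.save('pics/w8cam.npy',a,allow_pickle=True)
```

```text
t 11.03 pos [ 0.589  -0.0368  0.1191] yaw 1.7218 F [1.  0.1 0.5] w 0.339 j [ 0.52  0.58 -0.76  1.81  0.48  0.96 -0.29]
delta tool cm [-0.71 -4.15 -8.04] turn deg [-0.6   0.47 89.94] rows 2.2
```

View pics/w8.png

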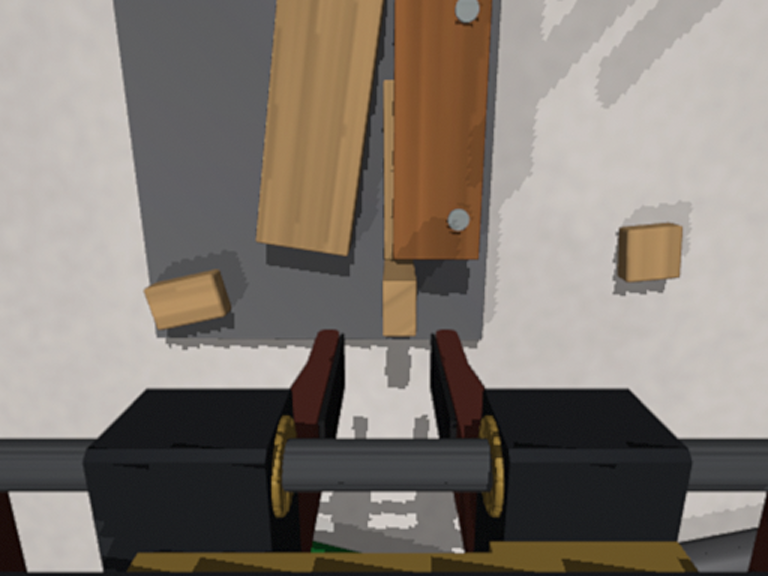

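Run:
```python
from fit import *
C=np.load('pics/w8cam.npy',allow_pickle=True).item()
def ray2(uv,z):
    R=np.array(C['R']);o=-R.T@C['t'];d=R.T@np.array([(uv[0]-C['cx'])/C['fx'],(uv[1]-C['cy'])/C['fy'],1]);return o+d*(z-o[2])/d[2]
for uv,z in [((396,259),.044),((479,259),.044),((382,281),.072),((416,281),.072),((414,337),.072),((384,80),.030),((257,241),.03),((347,256),.03),((145,292),.026),((228,303),.026)]:
    X=ray2((uv[0]/1.5,uv[1]/1.5),z);print(uv,'jig',np.round(wj(X),4))
x,y=jw(-.055,-.025);plan((x,y,.12),J[2])
```

```text
(396, 259) jig [ 0.0447 -0.0643]
(479, 259) jig [ 0.0853 -0.0642]
(382, 281) jig [ 0.0384 -0.0678]
(416, 281) jig [ 0.0533 -0.0678]
(414, 337) jig [ 0.0528 -0.094 ]
(384, 80) jig [0.0387 0.0192]
(257, 241) jig [-0.027  -0.0582]
(347, 256) jig [ 0.0193 -0.066 ]
(145, 292) jig [-0.0909 -0.0871]
(228, 303) jig [-0.0463 -0.0931]
t 11.08 pos [ 0.5926 -0.0361  0.1253] yaw 1.7218 F [ 1.9 -0.2  3.9] w 0.344 j [ 0.53  0.57 -0.77  1.8   0.48  0.97 -0.29]
delta tool cm [  5.78 -10.06   0.56] turn deg [-0.15  0.17 89.94] rows 2.8
0 [ 0.41 -0.72  0.04] 6.42 of 14
1 [ 0.33 -0.76  0.04] 6.42 of 14
2 [ 0.24 -0.79  0.04] 6.42 of 14
3 [ 0.15 -0.81  0.04] 6.42 of 14
4 [ 0.06 -0.83  0.04] 6.42 of 14
```

>>> step_arm --targets "3 0.7 -1.2 0 0 0 6.8; 3 0.6 -1.3 0 0 0 6.8; 3 0.4 -1.3 0 0 0 6.8; 3 0.3 -1.4 0 0 0 6.8; 3 0.1 -1.4 0 0 0 6.8"

```text
time_s: 11.5
tool_pos: [0.5317, -0.0089, 0.1308]
tool_rot: [[0.452, 0.892, 0.009], [0.892, -0.452, 0.001], [0.004, 0.008, -1.0]]
ft_force: [0.0, 1.2, -0.3]
width: 0.344
```

Run:
```python
from h import *
x,y=jw(-.055,-.025);plan((x,y,.12),J[2])
```

```text
t 11.5 pos [ 0.5317 -0.0089  0.1308] yaw 1.1014 F [ 0.   1.2 -0.3] w 0.344 j [ 0.44  0.43 -0.67  1.96  0.35  0.86 -0.88]
delta tool cm [-0.83 -4.89  1.04] turn deg [ 0.28 -0.44 54.39] rows 1.2
0 [-0.1  -0.61  0.14] 6.8 of 8
1 [-0.17 -0.59  0.14] 6.8 of 8
2 [-0.24 -0.57  0.14] 6.8 of 8
3 [-0.31 -0.54  0.14] 6.8 of 8
4 [-0.37 -0.5   0.14] 6.8 of 8
```

>>> step_arm --targets "3 -0.1 -0.6 0 0 -0.4 7; 3 -0.2 -0.6 0.1 0.2 0 7; 3 -0.2 -0.6 0.2 0 0 7; 3 -0.3 -0.5 0.2 0 0 7; 3 -0.4 -0.5 0.2 0 0 7"

```text
time_s: 11.92
tool_pos: [0.4999, 0.0027, 0.1257]
tool_rot: [[0.888, 0.459, 0.006], [0.459, -0.888, -0.004], [0.003, 0.006, -1.0]]
ft_force: [-1.0, -0.1, -0.6]
width: 0.341
```

>>> step_arm --targets "3 -0.4 -0.5 0.2 0 0 7; 3 -0.4 -0.4 0.2 0 0 7; 3 -0.4 -0.3 0.2 0 0 3; 3 0 0 0 0 0 0; 3 0 0 0 0 0 0"

```text
time_s: 12.33
tool_pos: [0.4827, 0.0111, 0.1207]
tool_rot: [[0.986, 0.169, 0.008], [0.169, -0.986, -0.004], [0.007, 0.006, -1.0]]
ft_force: [0.1, -0.2, -0.9]
width: 0.345
```

Run:
```python
from h import *
x,y=jw(-.055,-.025);plan((x,y,.05),J[2])
a=camera_params('wrist');save('wrist','w9.png',scale=1.5);np.save('pics/w9cam.npy',a,allow_pickle=True)
```

```text
t 12.33 pos [0.4827 0.0111 0.1207] yaw 0.1698 F [ 0.1 -0.2 -0.9] w 0.345 j [ 0.26  0.34 -0.49  2.08  0.23  0.77 -1.77]
delta tool cm [0.03 0.51 7.07] turn deg [ 0.32 -0.39  1.02] rows 1.7
0 [0.04 0.27 3.53] 0.51 of 2
1 [0.04 0.27 3.53] 0.51 of 2
```

View pics/w9.png

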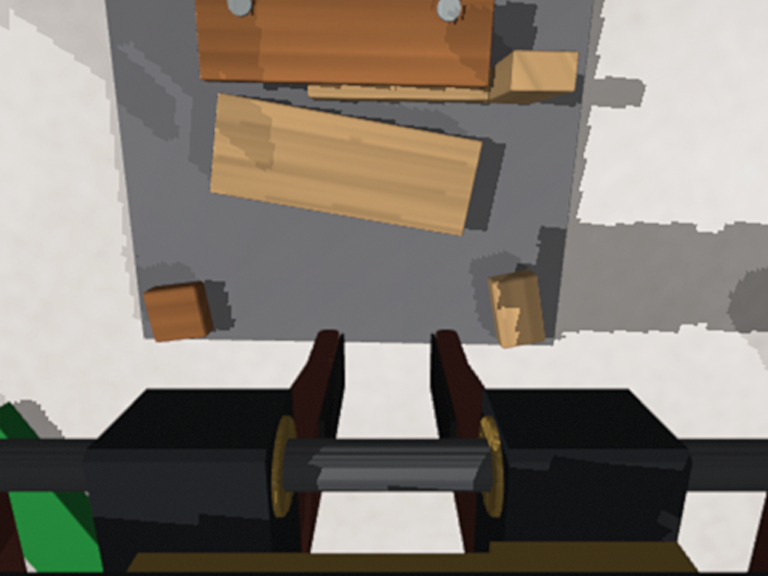

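>>> step_arm --targets "3 -0.2 0.3 2 0.3 -0.4 0.6; 3 0 0.2 2 0 0 0.4; 3 0 0 2 0 0 0; 3 0 0 1.2 0 0 0; 3 0 0 0 0 0 0"

```text
time_s: 12.8
tool_pos: [0.4867, 0.0052, 0.0486]
tool_rot: [[0.987, 0.159, 0.008], [0.159, -0.987, 0.001], [0.008, 0.0, -1.0]]
ft_force: [-0.4, -0.8, -0.1]
width: 0.339
```

Run:
```python
from h import *
x,y=jw(-.052,-.025);plan((x,y,.020),J[2])
```

```text
t 12.8 pos [0.4867 0.0052 0.0486] yaw 0.1593 F [-0.4 -0.8 -0.1] w 0.339 j [ 0.22  0.46 -0.43  2.12  0.32  0.62 -1.85]
delta tool cm [ 0.06 -0.1   2.86] turn deg [ 0.02 -0.43  0.42] rows 0.7
0 [ 0.08 -0.1   2.86] 0.42 of 1
```

>>> step_arm --targets "3 -0.1 -0.1 0.6 0 -0.4 0.4; 3 -0.1 0 0.8 0 0 0; 3 0 0 0.7 0 0 0; 3 0 0 0.5 0 0 0; 3 0 0 0.2 0 0 0"

```text
time_s: 13.22
tool_pos: [0.487, 0.0059, 0.0202]
tool_rot: [[0.988, 0.153, 0.004], [0.153, -0.988, 0.0], [0.004, 0.0, -1.0]]
ft_force: [0.3, -0.6, -0.6]
width: 0.342
```

Run:
```python
from h import *
x,y=jw(-.0,-.025);plan((x,y,.019),J[2]);print(wj(manip.get_state()['tool_pos']))
```

```text
t 13.22 pos [0.487  0.0059 0.0202] yaw 0.1536 F [ 0.3 -0.6 -0.6] w 0.342 j [ 0.19  0.51 -0.4   2.13  0.36  0.56 -1.89]
delta tool cm [ 5.24 -0.03  0.14] turn deg [ 0.01 -0.2   0.09] rows 1.3
0 [ 2.62 -0.01  0.06] 0.05 of 2
1 [ 2.62 -0.02  0.06] 0.05 of 2
(np.float64(-0.05243633751165688), np.float64(-0.02536980121882422))
```

>>> step_arm --targets "3 0.4 0 0 0 0 0; 3 0.4 0 0 0 0 0; 3 0.4 0 0 0 0 0; 3 0.3 0 0 0 0 0; 3 0.3 0 0 0 0 0"

```text
time_s: 13.63
tool_pos: [0.5067, 0.0089, 0.0207]
tool_rot: [[0.988, 0.153, 0.004], [0.153, -0.988, 0.0], [0.004, 0.0, -1.0]]
ft_force: [-0.4, 0.7, -0.2]
width: 0.342
```

Run:
```python
from h import *
x,y=jw(-.0185,-.025);plan((x,y,.019),J[2]);print(wj(manip.get_state()['tool_pos']))
```

```text
t 13.63 pos [0.5067 0.0089 0.0207] yaw 0.1541 F [-0.4  0.7 -0.2] w 0.342 j [ 0.18  0.53 -0.4   2.08  0.36  0.59 -1.89]
delta tool cm [ 1.4  -0.03  0.18] turn deg [ 0.03 -0.24  0.12] rows 0.3
0 [ 1.4  -0.03  0.17] 0.12 of 1
(np.float64(-0.03249024805316281), np.float64(-0.025346540837343227))
```

>>> step_arm --targets "3 0.25 0 0.05 0 -0.2 0; 3 0.25 0 0.05 0 0 0; 3 0.2 0 0 0 0 0; 3 0.2 0 0 0 0 0; 3 0.15 0 0 0 0 0"

```text
time_s: 14.05
tool_pos: [0.519, 0.0106, 0.0201]
tool_rot: [[0.988, 0.153, 0.001], [0.153, -0.988, -0.001], [0.001, 0.001, -1.0]]
ft_force: [-0.5, 0.1, 0.8]
width: 0.341
```

Run:
```python
from h import *
x,y=jw(-.0185,-.025);plan((x,y,.019),J[2]);print(wj(manip.get_state()['tool_pos']))
save('wrist','w10.png',scale=1.5)
```

```text
t 14.05 pos [0.519  0.0106 0.0201] yaw 0.1538 F [-0.5  0.1  0.8] w 0.341 j [ 0.18  0.55 -0.39  2.05  0.36  0.61 -1.88]
delta tool cm [ 0.16 -0.05  0.11] turn deg [ 0.04 -0.07  0.1 ] rows 0.0
0 [ 0.16 -0.05  0.11] 0.1 of 1
(np.float64(-0.020073577492291973), np.float64(-0.02551154900440342))
```

View pics/w10.png

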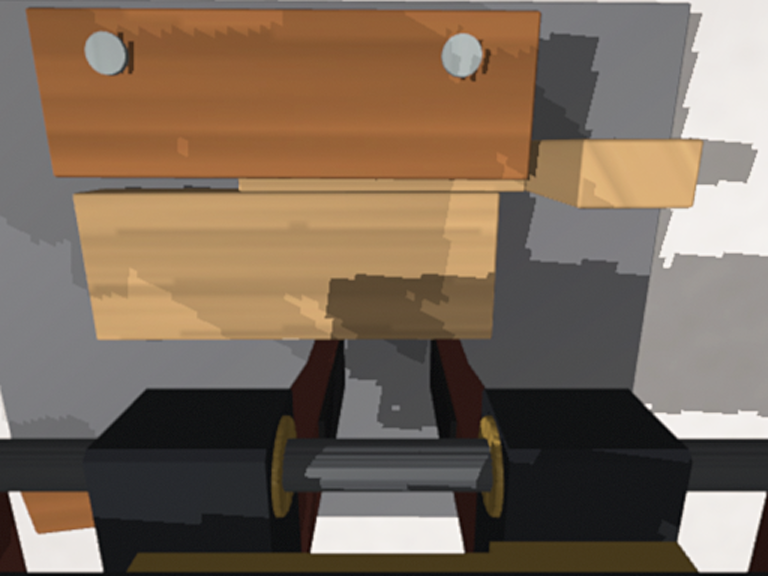

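>>> step_arm --targets "3 0.1 0 0.03 0 0 0; 3 0.1 0 0.03 0 0 0; 3 0.1 0 0 0 0 0; 3 0.1 0 0 0 0 0; 3 0.1 0 0 0 0 0"

```text
time_s: 14.52
tool_pos: [0.5205, 0.0109, 0.0187]
tool_rot: [[0.988, 0.153, -0.006], [0.153, -0.988, -0.002], [-0.006, 0.002, -1.0]]
ft_force: [-4.4, -0.5, 3.2]
width: 0.346
```

Run:
```python
from h import *
x,y=jw(-.0185,-.025);plan((x,y,.019),J[2]);print(wj(manip.get_state()['tool_pos']))
```

```text
t 14.52 pos [0.5205 0.0109 0.0187] yaw 0.154 F [-4.4 -0.5  3.2] w 0.346 j [ 0.17  0.55 -0.39  2.04  0.36  0.62 -1.88]
delta tool cm [ 0.01 -0.05 -0.03] turn deg [0.09 0.35 0.12] rows 0.0
0 [ 0.01 -0.05 -0.03] 0.11 of 1
(np.float64(-0.018553324645833), np.float64(-0.025534593723607675))
```

>>> step_arm --targets "3 0.2 0 -0.03 0 0.3 0; 3 0.3 0 0 0 0 0; 3 0.3 0 0 0 0 0; 3 0.3 0 0 0 0 0; 3 0.3 0 0 0 0 0"

```text
time_s: 14.93
tool_pos: [0.5205, 0.0105, 0.0165]
tool_rot: [[0.988, 0.153, -0.027], [0.153, -0.988, -0.009], [-0.028, 0.005, -1.0]]
ft_force: [-10.4, -0.7, 7.5]
width: 0.345
```

Run:
```python
from h import *
x,y=jw(-.0185,-.025);plan((x,y,.019),J[2]);print(wj(manip.get_state()['tool_pos']))
a=camera_params('wrist');save('wrist','w11.png',scale=1.5);np.save('pics/w11cam.npy',a,allow_pickle=True)
for l in ('panel_mid','spacer_handle','spacer_tip','fence_mid'):
    for d in nets.place_of('wrist',l): print(l,round(d['conf'],2),np.round(wj(d['centre']),4),d['centre'][2])
print(manip.get_state()['ft_force'],wj(manip.get_state()['tool_pos']))
```

```text
t 14.93 pos [0.5205 0.0105 0.0165] yaw 0.1536 F [-10.4  -0.7   7.5] w 0.345 j [ 0.17  0.57 -0.39  2.03  0.36  0.64 -1.88]
delta tool cm [ 0.01 -0.08 -0.25] turn deg [0.27 1.61 0.1 ] rows 0.1
0 [ 0.01 -0.09 -0.25] 0.09 of 1
(np.float64(-0.01864241055361179), np.float64(-0.025856650016209272))
panel_mid 0.97 [0.0158 0.0124] 0.026
spacer_handle 0.57 [ 0.0467 -0.0807] 0.0373
fence_mid 0.9 [0.0564 0.0005] 0.0142
[-9.17787349 -0.12749323  5.78854952] (np.float64(-0.018635489551563626), np.float64(-0.02577678417870452))
```

View pics/w11.png

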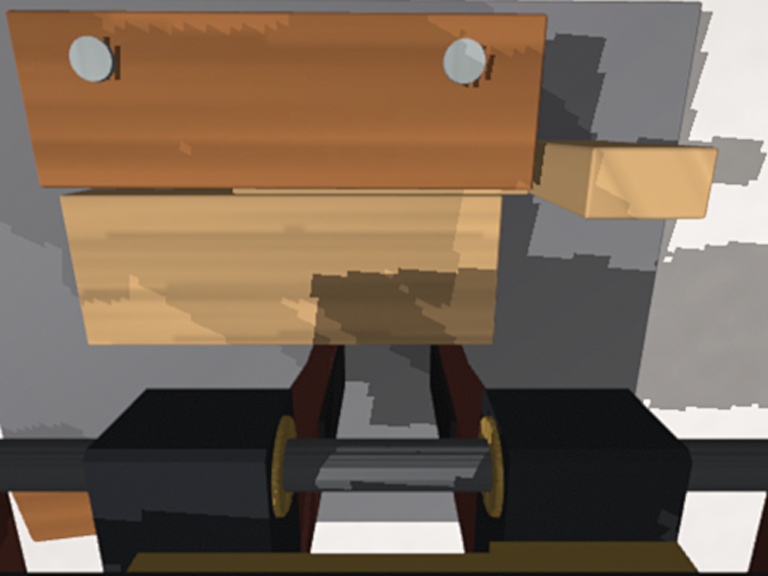

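>>> step_arm --targets "3 0.15 0 -0.15 0.1 0.8 0; 3 0.15 0 -0.1 0.1 0.8 0; 3 0.2 0 -0.05 0 0.3 0; 3 0.2 0 -0.05 0 0.3 0; 3 0.2 0 -0.05 0 0.3 0"

```text
time_s: 15.6
tool_pos: [0.5207, 0.0108, 0.017]
tool_rot: [[0.988, 0.152, 0.002], [0.152, -0.988, -0.001], [0.002, 0.001, -1.0]]
ft_force: [-6.3, 0.6, -1.5]
width: 0.34
```

Run:
```python
from h import *
x,y=jw(-.0185,-.025);plan((x,y,.019),J[2]);print(wj(manip.get_state()['tool_pos']))
a=camera_params('wrist');im=save('wrist','w12.png',crop=(0,0,512,260),scale=1.55);np.save('pics/w12cam.npy',a,allow_pickle=True)
print(manip.get_state()['ft_force'],wj(manip.get_state()['tool_pos']))
cv2.imwrite('pics/w12r.png',cv2.resize(im[80:240,280:490],None,fx=3.7,fy=3.7,interpolation=cv2.INTER_CUBIC)[:,:,::-1])
cv2.imwrite('pics/w12l.png',cv2.resize(im[80:240,20:230],None,fx=3.7,fy=3.7,interpolation=cv2.INTER_CUBIC)[:,:,::-1])
```

```text
t 15.6 pos [0.5207 0.0108 0.017 ] yaw 0.1528 F [-6.3  0.6 -1.5] w 0.34 j [ 0.17  0.55 -0.39  2.05  0.36  0.6  -1.89]
delta tool cm [-0.01 -0.07 -0.2 ] turn deg [ 0.05 -0.1   0.05] rows 0.1
0 [-0.02 -0.07 -0.2 ] 0.05 of 1
(np.float64(-0.01834764081973479), np.float64(-0.025659024302346952))
[-5.42849723  0.75472893 -0.51613555] (np.float64(-0.01837264768263586), np.float64(-0.02567828223902741))
```

View pics/w12r.png

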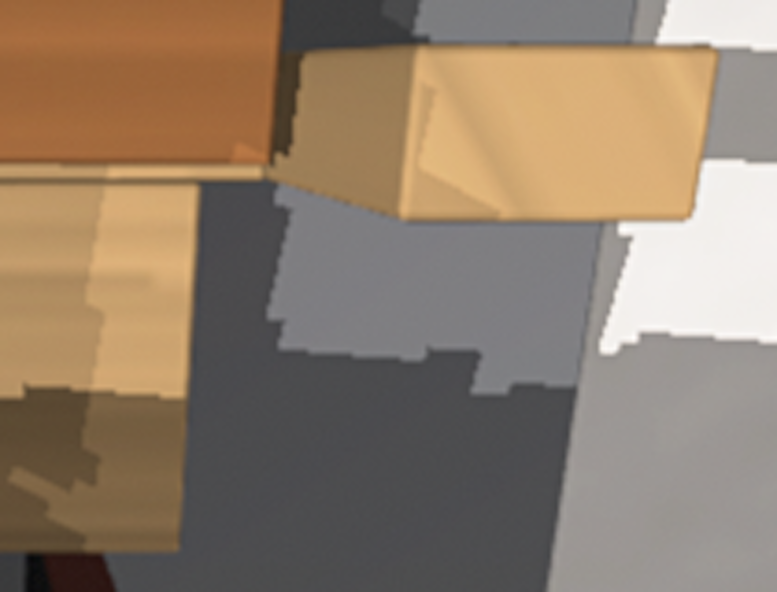

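View pics/w12l.png

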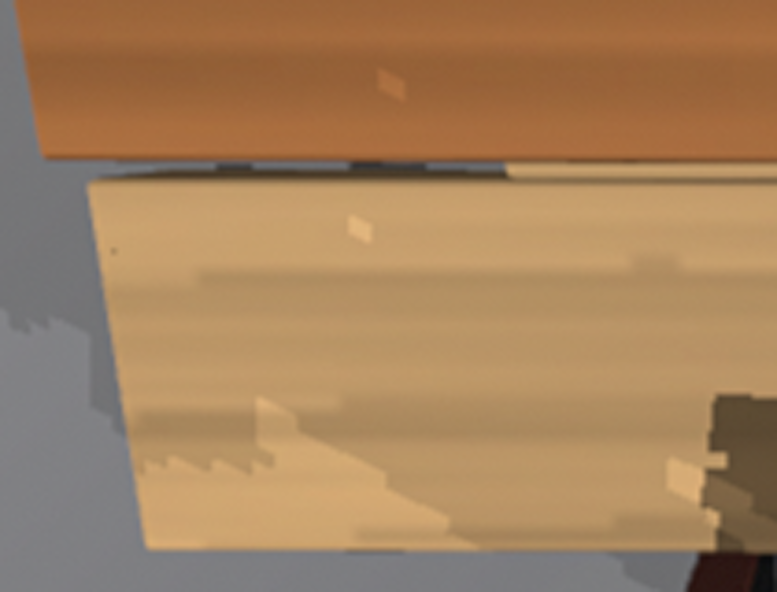

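Run:
```python
from fit import *
C=np.load('pics/w12cam.npy',allow_pickle=True).item()
def ray2(uv,z):
    R=np.array(C['R']);o=-R.T@C['t'];d=R.T@np.array([(uv[0]-C['cx'])/C['fx'],(uv[1]-C['cy'])/C['fy'],1]);return o+d*(z-o[2])/d[2]
for n,ox,L in [('panelR',280,[(198,183,.03),(180,551,.03)]),('panelL',20,[(88,182,.03),(147,550,.03)]),('lip',280,[(270,162,.044)]),('lipL',20,[(45,158,.044)]),('strip lo tip',20,[(508,178,.03)]),('strip lo R',280,[(200,179,.03)]),('handle',280,[(415,45,.072),(717,50,.072),(690,218,.072),(402,218,.072)])]:
    for u,v,z in L: print(n,np.round(wj(ray2((u/3.7+ox,v/3.7+80),z)),4))
```

```text
panelR [ 0.0396 -0.0596]
panelR [-0.0083 -0.0602]
panelL [0.0395 0.0699]
panelL [-0.0082  0.0704]
lip [ 0.0432 -0.0641]
lipL [0.0435 0.0652]
strip lo tip [0.0401 0.0192]
strip lo R [ 0.0401 -0.0598]
handle [ 0.0552 -0.0677]
handle [ 0.0548 -0.0933]
handle [ 0.0406 -0.0934]
handle [ 0.0406 -0.0682]
```

>>> step_arm --targets "3 0.2 0 -0.08 0 0.2 0; 3 0.2 0 -0.05 0 0.2 0; 3 0.25 0 -0.05 0 0.3 0; 3 0.25 0 -0.05 0 0.3 0; 3 0.25 0 -0.05 0 0.3 0"

```text
time_s: 16.07
tool_pos: [0.5208, 0.0108, 0.016]
tool_rot: [[0.988, 0.151, 0.005], [0.151, -0.989, -0.001], [0.005, 0.002, -1.0]]
ft_force: [-9.7, 0.2, 7.9]
width: 0.341
```

Run:
```python
from h import *
def st():
    s=manip.get_state();print(round(s['time_s'],2),np.round(s['ft_force'],1),np.round(wj(s['tool_pos']),4),round(s['tool_pos'][2],4),np.round(np.array(s['tool_rot'])[:,2],3),np.abs(s['qvel']).max().round(4))
st()
a=camera_params('wrist');im=save('wrist','w13.png',scale=1.5);np.save('pics/w13cam.npy',a,allow_pickle=True);st()
for i in range(8): snapshot('wrist')
st()
for i in range(8): snapshot('wrist')
st()
```

```text
16.07 [-9.7  0.2  7.9] [-0.0183 -0.0256] 0.016 [ 0.005 -0.001 -1.   ] 0.0152
16.12 [-8.2 -0.6  3.9] [-0.0182 -0.0256] 0.0161 [ 0.005 -0.001 -1.   ] 0.0021
16.52 [-9.6 -0.9  4.3] [-0.0183 -0.0256] 0.016 [ 0.005 -0.001 -1.   ] 0.0013
16.92 [-8.4 -0.5  4.3] [-0.0183 -0.0256] 0.016 [ 0.005 -0.001 -1.   ] 0.0026
```

View pics/w13.png

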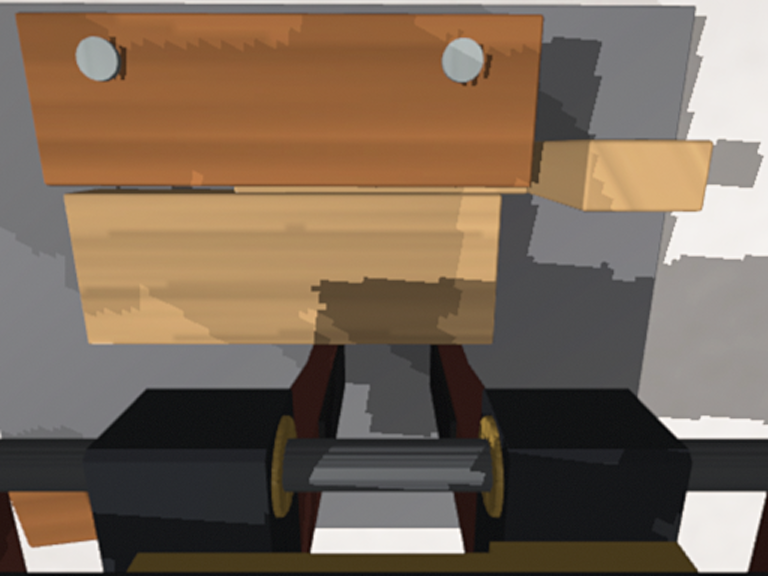

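Push is steady at about 9 N, and the panel is square and flush. Handing in.

```bash
python3 -c "
from rig import manip
print(manip.job_done())"
```

```text
the job is handed in; nothing more can be done
None
```

I gripped the spacer by its handle and carried it to the −y end of the fence, where the gap was wide. I slid its strip under the lip without touching the panel and let go with the handle about 3–4 mm from the lip's end. Then I pushed the panel with two spread fingers, at the strip's middle, until it was square and tight against the spacer.

My last measurements were taken in the jig frame, which is good to about 1 mm:

| Check | Measured | Allowed |
|---|---|---|
| Handle x | 0.048 m | 0.044 to 0.0505 |
| Handle y | about −0.081 m | −0.095 to −0.07 |
| Panel x | 0.0156 m | 0.0125 to 0.0195 |
| Panel y | about 0.005 m | −0.03 to 0.03 |
| Panel skew | about 0 rad | under 0.04 |
| Push on the panel, from the wrist force | 8–10 N, steady over 0.85 s | over 2 N on the panel |

- **Disagreement:** The detection network put the panel's y at 0.012 m, while the corner pixels gave 0.005 m; both are within limits.
- **Downward push:** The wrist also showed about 4 N of downward bearing from friction, but the panel stayed flat.
- **Not checked directly:** The contact force between panel and spacer was not measured. None of the bystanders I could see looked displaced, but I did not re-measure them.

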